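Clamp a sample board in a bench screw press with a tommy bar

TASK

Take the tommy bar from its rest and use it in the holes of the press's collar, moving it from hole to hole, to turn the collar clockwise seen from above until the sample board on the rising platen is clamped firmly against the head, without forcing it. Then pull the bar out and lay it back on its rest as it was, leaving the things around in their places.

Things in the scene. Friction and masses are not known exactly. Their poses are not given: they have to be found in the camera images.
- press: Grey bench screw press standing fixed on the worktop: round foot, pillar, flange 134 mm across (top 174 mm up), and a column 82 mm behind the screw axis. Origin: on the upright screw axis, at the worktop. Its x axis points from the open front to the column; z up. Two steel stop pins on the flange, 61 mm from the axis and 60 deg either side of the front (-x), stop the bar's swing at about 50 deg from the front.
- collar: Steel collar on the press, 100 mm across, 48 mm high. Origin: its centre on the screw axis, 202 mm above the worktop, which is also the height of its six level radial holes (15 mm wide, 19 mm high, rounded mouths; bottom 14 mm from the axis). One hole points along its own x axis, the others every 60 deg; z up. Clockwise from above raises the platen 40 mm per turn; it turns stiffly (0.5 N m) and stays where left.
- head: Grey arm of the press, fixed on the column, with a round steel pressing pad of 60 mm diameter. Origin: centre of the pad's flat underside, on the screw axis. It is 12 to 17 mm above the sample board at the start; its height differs from time to time. Once the board meets it, the resistance at the bar climbs steeply within about 10 to 15 deg: a push of about 15 N at the handle is firm (free turning takes 5 to 9 N), 40 N is forcing.
- sample: Grey sample board 54 x 102 x 13 mm lying loose on the platen. Origin: centre of its underside; long side along its y axis.
- platen_top (a point): Centre of the top of the platen (steel plate 62 x 84 x 10 mm on the screw), on the screw axis. It rises as the collar is turned and does not itself turn.
- bar_grip (a point): Tommy bar, 150 mm long: a straight steel rod of 12 mm diameter with round tip, and at the other end a black square handle 62 mm long, 16 x 16 mm. This point is the centre of the handle, 119 mm from the tip and 31 mm from the other end. Its x axis runs along the bar toward the tip; y level, z up when lying on the rest. Weight about 0.16 kg, most of it in the rod.
- bar_tip (a point): The very tip of the tommy bar's rod. In a hole, it can come to 14 mm from the screw axis.
- rest_grip (a point): Where the handle's centre lies when the bar is on its rest, 124 mm above the worktop. The rest, fixed on the worktop, is a dark steel stand with two open-topped forks 40 and 96 mm from this point along its x axis, which hold the rod (handle overhangs freely). x axis: direction of the bar's tip. Forks: tops 135 mm above the worktop, 14 mm wide at the bottom, about 30 mm at the top.
- thickness_gauge: Fixed obstacle: gauge on a stand, 80 x 160 mm in plan, its top 430 mm above the worktop, on the left end of a long white fixture (160 mm high) that runs to the right. Origin: under the stand. Behind and left of the bar's rest stands a fixed white post 135 mm high; behind the press, a wall of stacked boards 380 mm high; at the robot's right, beyond the fixture's near side, a monitor 490 mm high.
- wash_bottle: Bystander: wash bottle 62 x 74 x 190 mm on the worktop. Origin: centre of its underside.
- parts_tray: Bystander: shallow green tray with spare small parts, 75 x 112 x 18 mm, on the worktop. Origin: centre of its underside.
- sample_long: Bystander: grey board 54 x 151 x 13 mm lying on the worktop. Origin: centre of its underside.

How it is judged (in metres and radians):
On the way, in this order (a step that is already met when the one before it is completed fails the run):
1. the bar is in a hole of the collar (distance between bar_tip and collar below 0.028 m), for 0.2 s.
2. the screw has been raised by a first bite of the bar and the bar is out of the collar again (distance of platen_top from where it was at the start of the episode above 0.003 m and distance between bar_tip and collar above 0.055 m), for 0.2 s.
3. the sample board is clamped against the head (contact force between sample and head above 20 N), for 0.2 s.
At the end, for the whole second after the job is handed in: The sample board is clamped between platen and head with more than 15 N (and never more than 800 N), its centre within 20 mm of the screw axis; the bar is at rest on its rest, its handle centre within 20 mm of where it lay and pointing the same way; nothing else displaced by more than 3 cm (contact force between sample and head above 15 N and horizontal distance between sample and press below 0.02 m and distance between bar_grip and rest_grip below 0.02 m and x of bar_tip in the frame of rest_grip above 0.11 m and linear speed of bar below 0.02 m/s); the robot touches nothing.
It fails at once if the press is over-tightened (more than 800 N on the sample board) (contact force between sample and head above 800 N).
It fails at once if the collar is pushed with the fingers instead of the bar (contact force between the fingers and collar above 3 N).
It fails at once if the wash bottle, the parts tray or the long sample is displaced by more than 3 cm (distance of any of wash_bottle, parts_tray, sample_long from where it was at the start of the episode above 0.03 m).
It also fails if it takes over 70 s, if anything falls off the work surface, if the arm or the gripper's body presses on something with over 40 N, if the wrist force passes 120 N, or if a joint passes its speed limit or range.

ROBOT

A 6-joint arm with a two-finger parallel gripper is mounted at the origin on the work surface; the furniture and walls round the work are solid. World frame = base frame: x ahead of the robot, y to its left, z up, the work surface at z = 0. Lengths are in mm, angles in degrees, forces in N, time in s.
With the tool pointing down it reaches from about 300 to 850 mm from the base axis. Payload 4.2 kg.
Tool frame: the origin (TCP) lies between the finger pads; the fingertips stand 22 mm ahead of it and the grasp point (between the pads) lies 3 mm ahead of it (env.finger_overhang is the distance from the TCP to the fingertips, in mm); z points along the fingers, y is the line along which they close (so a half turn about z gives the same grasp; the last joint's range is limited). The gripper opens to 91 mm and grips with 3 to 60 N. Pads are 32 mm wide; open, the fingers measure 118 mm over their backs; the gripper's body (76 mm by 178 mm) begins 60 mm behind the grasp point.
Start: joints at [69.614, 18.312, 89.639, -0, 72.044, -1.146], TCP at [189.479, 542.898, 235.976] pointing down, gripper open.
Joint ranges: [-177.97, 177.97], [-48.28, 115.42], [12.27, 149.76], [-77.06, 257.06], [2.81, 150.46], [-146.56, 146.56]. Speed limits (degrees/s): [147.25, 147.25, 180, 180, 180, 180].

INTERFACE

Orientations are given as [roll, pitch, yaw] about the fixed x, y, z axes, in that order (R = Rz(yaw) Ry(pitch) Rx(roll)).
In Python, from workcell import state, cams, ticket, look_for, outline_of, env gives the robot as it stands.
- The arm moves only by the tool servo_tool, never from a script. Its argument "steps" is a list of rows, each a list of 3 entries, a list of its own where there are three numbers: the closure in counts, from 0 (fully open) to 255 (shut), then the shift along the tool's x, y, z in mm, then the turn, a rotation vector about the tool's x, y, z in rad. A call has exactly 10 rows; each row shifts and turns the commanded pose from where the row before left it, along the tool's axes as they then stand; what a row does not reach is not made up. A row lasts 1/10 s, in which the tool goes at most 50 mm and 8.59 degrees, less where a joint would pass 70% of its speed; a pose out of reach is approached as far as the arm can. A call with a gripper value outside its range is refused whole. The fingers move at their own pace and stop on an object; "squeeze" is the grip in N (left out, the last holds). Time passes only in rows, so rows that do not move let the fingers close, or fill a call up. It gives the time, the measured TCP pose, the force, the opening and the grip force at its end, in the units of the state.
- state(): the state, without advancing time (a new reading comes with each control period).
- cams.grab_frame(name): name is "scene" or "top" or "wrist"; returns a dict with "color" (480x640x3 uint8, red, green, blue), "z_map" (480x640 float32, mm along the optical axis (not along the pixel's ray), 0 where there is no reading), "fovy" (degrees; the focal length in pixels is half the picture's height over the tangent of half this angle, whatever the lens; pixels are square), "cx", "cy" (the principal point, pixels), "k1" (the pictures are not rectified: a ray, as slopes to the right and down, at radius r is drawn at 1 + k1 r^2 times it, then the intrinsics apply), "eye" and "rotation" of the camera in the world; the wrist camera has in their place "tool_from_camera" (4x4, takes a point from camera to tool coordinates, whose origin is the TCP and whose axes are the flange's). Camera axes: x right, y up, looking along -z (the intrinsics and any distortion apply to the point x, -y, -z); pixel columns grow to the right and rows downward; lengths in mm; the calibration is good to about 2 mm. A picture is of the moment at which its call begins: read the wrist's pose just before it.
- ticket.job_done(): hands the job in; it is judged then, once.
Trained networks look in a picture, given as the dict that the camera call returned (one of the last four; its "shot" number tells which), for a name from the list of things; names that differ only in an ending like _2 or _b are one class to them, and where a whole thing is asked for, a point or a joint stands for the part that bears it (a point fixed in the world has none). Each returns a list of dicts, best first, with "confidence" (0 to 1); they miss things now and then, are a little off and sometimes report something else, mostly with a low value. They report only what shows in the picture. A call takes as long as a camera call.
- look_for(picture, thing): "at" ([column, row] in pixels, amid what is visible of it).
- outline_of(picture, thing): "pixels" (480x640 bool, what is visible of it) and "at" ([column, row] in pixels, amid what is visible of it).
The state is a dict: "time_s": time; "qpos": joint angles; "qvel": joint speeds; "effort": joint torques, N m; "ee_pos": TCP position; "ee_rot": TCP orientation; "force": force on the tool from outside, world axes, zero at the start; "torque": the same for the moment, N m; "gripper_width": finger opening in mm; "gripper_force": force on a finger pad.
Only numpy, scipy, OpenCV 4.12 (cv2) and the standard library are available. Lean on these libraries where they do the work, as an engineer would, in place of code of your own. Each camera call takes 0.05 s, during which the arm holds its last target. There are 200 camera calls.

## Working session

There is one attempt and no reset: what is moved stays moved. The work goes in short steps, Python scripts to look and compute and a tool call to move; the robot and the scene stay as the last step left them, time stands still between calls to the robot, and variables do not carry over. Pictures are saved under pics/ and viewed, at most 10 in all, crops included, and the job is handed in when it is done.

Besides the shell and the picture viewer there is one more tool, called after "Emit:" as a command line: name --argument value ..., lists and objects as JSON in quotes. servo_tool: Moves the arm, as the interface text tells. Its arguments: {"type":"object","properties":{"steps":{"type":"array","items":{"type":"array"}},"squeeze":{"type":"number"}},"required":["steps"]}

```bash
mkdir -p pics; cat > h.py <<'E'
import numpy as np, cv2
from scipy.spatial.transform import Rotation as R
from workcell import state, cams, ticket, look_for, outline_of, env
def T_of(s): return R.from_euler('xyz',s['ee_rot'],degrees=True).as_matrix(), np.array(s['ee_pos'])
def pts(p,px,st=None,z=None):
    """pixels (N,2) -> world points by depth"""
    px=np.atleast_2d(px).astype(float); f=240/np.tan(np.radians(p['fovy'])/2)
    d=np.c_[(px[:,0]-p['cx'])/f,(px[:,1]-p['cy'])/f]; u=d.copy()
    for _ in range(20): u=d/(1+p['k1']*(u**2).sum(1,keepdims=True))
    if z is None: z=p['z_map'][px[:,1].round().astype(int),px[:,0].round().astype(int)]
    c=np.c_[u[:,0]*z,-u[:,1]*z,-z*np.ones(len(u))]
    if 'eye' in p: return c@np.array(p['rotation']).T+np.array(p['eye'])
    M=np.array(p['tool_from_camera']); t=c@M[:3,:3].T+M[:3,3]
    r,o=T_of(st); return t@r.T+o
def grab(n):
    s=state(); return cams.grab_frame(n),s
def save(p,n): cv2.imwrite('pics/'+n,p['color'][:,:,::-1])
E
python3 - <<'E'
from h import *
s=state(); print({k:np.round(v,2) for k,v in s.items()})
for n in ['scene','top']:
    p,s=grab(n); save(p,n+'0.png'); print(n,np.round(p['eye']),p['fovy'],p['k1'])
    for t in ['press','collar','head','sample','platen_top','bar_grip','bar_tip','thickness_gauge','wash_bottle','parts_tray','sample_long']:
        o=outline_of(p,t)
        if o:
            o=o[0]; m=o['pixels']&(p['z_map']>0); ys,xs=np.nonzero(m); 
            if len(xs)==0: continue
            w=pts(p,np.c_[xs,ys]); print(t,round(o['confidence'],2),np.round(o['at']),len(xs),np.round(np.median(w,0)),np.round(np.percentile(w,2,0)),np.round(np.percentile(w,98,0)))
E
```

```text
{'time_s': np.float64(0.0), 'qpos': array([69.61, 18.35, 89.71, -0.  , 72.04, -1.15]), 'qvel': array([ 0.04, -0.  ,  0.07,  0.01, -0.08,  0.02]), 'effort': array([  0.  , -41.25, -23.2 ,   0.07,   0.05,  -0.  ]), 'ee_pos': array([189.32, 542.43, 235.11]), 'ee_rot': array([-179.9 ,   -0.  ,  160.76]), 'force': array([0.41, 0.02, 0.28]), 'torque': array([ 0.01, -0.05,  0.02]), 'gripper_force': np.float64(0.0), 'gripper_width': np.float64(91.06)}
scene [-508.  725. 1055.] 45.50602573432211 -0.1384842266154736Traceback (most recent call last):
  File "<stdin>", line 10, in <module>
  File "h.py", line 12, in pts
    if 'eye' in p: return c@np.array(p['rotation']).T+np.array(p['eye'])
                          ~~~~~~~~~~~~~~~~~~~~~~~~~~~^~~~~~~~~~~~~~~~~~~
ValueError: operands could not be broadcast together with shapes (1666,) (3,)
```

```bash
python3 - <<'E'
s=open('h.py').read()
s=s.replace("c@np.array(p['rotation']).T","c@rot(p['rotation']).T").replace("def grab","def rot(a):\n    a=np.array(a,float)\n    return a if a.shape==(3,3) else R.from_euler('xyz',a,degrees=True).as_matrix() if a.size==3 else R.from_quat(a).as_matrix()\ndef grab")
open('h.py','w').write(s)
E
python3 - <<'E'
from h import *
for n in ['scene','top']:
    p,s=grab(n); save(p,n+'0.png'); print(n,np.round(p['eye']),p['fovy'],p['k1'],p['rotation'])
    for t in ['press','collar','head','sample','platen_top','bar_grip','bar_tip','thickness_gauge','wash_bottle','parts_tray','sample_long']:
        o=outline_of(p,t)
        if o:
            o=o[0]; m=o['pixels']&(p['z_map']>0); ys,xs=np.nonzero(m); 
            if len(xs)==0: continue
            w=pts(p,np.c_[xs,ys]); print(t,round(o['confidence'],2),np.round(o['at']),len(xs),np.round(np.median(w,0)),np.round(np.percentile(w,2,0)),np.round(np.percentile(w,98,0)))
E
```

```text
scene [-508.  725. 1055.] 45.50602573432211 -0.1384842266154736 [  54.64673877    1.20268572 -128.55206034]
press 0.71 [232. 282.] 1734 [537. 221.  72.] [500. 140.   9.] [615. 263. 194.]
collar 0.43 [234. 256.] 117 [516. 215. 190.] [ 86. 185. 176.] [524. 438. 559.]
head 0.2 [240. 310.] 396 [400. 275. 130.] [385. 173.   2.] [528. 330. 136.]
bar_grip 0.81 [239. 309.] 368 [398. 279. 131.] [385. 192. 117.] [421. 330. 136.]
bar_tip 0.87 [244. 309.] 391 [400. 276. 130.] [385. 189.   2.] [519. 330. 136.]
parts_tray 0.83 [276. 363.] 1394 [300. 250.   6.] [251. 194.  -0.] [342. 309.  22.]
top [ 369.   -6. 1234.] 51.548026302774105 -0.04396973490631952 [  4.51178422  -1.55727232 -90.83654437]
press 0.59 [224. 193.] 2694 [552. 167. 174.] [502. 135.   7.] [638. 265. 336.]
collar 0.72 [213. 197.] 529 [537. 195. 225.] [514. 157. 188.] [593. 250. 230.]
head 0.92 [202. 164.] 1579 [586. 185. 305.] [539. 138. 256.] [645. 231. 323.]
sample 0.66 [208. 183.] 576 [548. 188. 259.] [516. 160. 251.] [606. 256. 263.]
platen_top 0.42 [216. 177.] 74 [567. 173. 246.] [553. 158. 243.] [581. 253. 249.]
bar_grip 0.96 [185. 260.] 434 [405. 267. 130.] [388. 187.   3.] [422. 328. 135.]
bar_tip 0.87 [186. 261.] 419 [405. 264. 130.] [388. 186. 118.] [422. 325. 135.]
wash_bottle 0.74 [379. 290.] 693 [ 333. -174.  122.] [ 305. -208.   23.] [ 361. -153.  189.]
parts_tray 0.85 [202. 306.] 1449 [294. 248.   3.] [254. 193.  -2.] [336. 302.  19.]
sample_long 0.97 [438. 290.] 1222 [ 329. -334.   14.] [ 289. -403.    8.] [ 369. -266.   18.]
```

View pics/scene0.png

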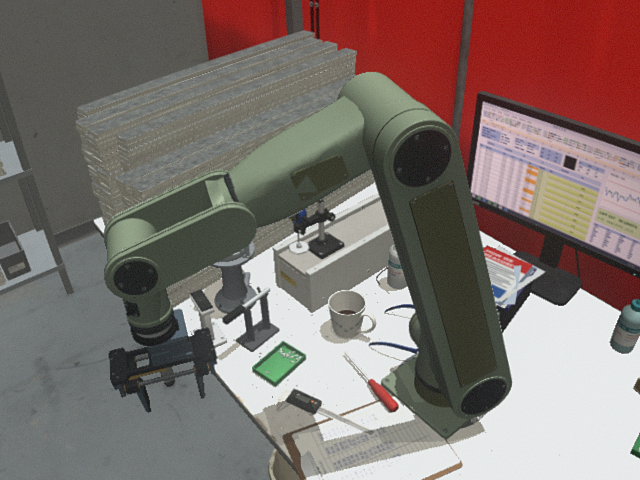

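View pics/top0.png

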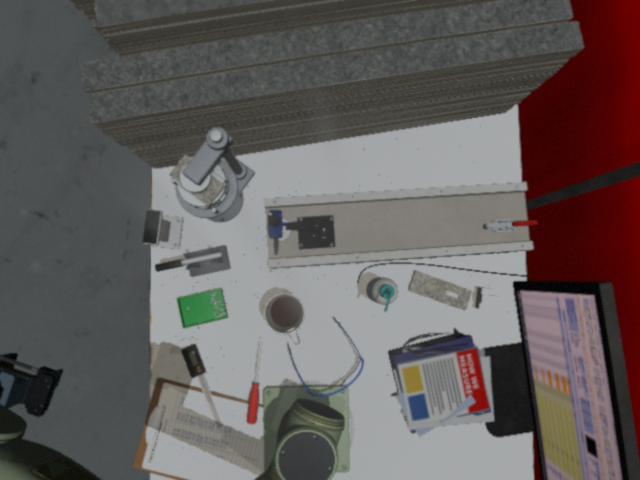

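```bash
python3 - <<'E'
from h import *
from scipy.optimize import least_squares
p,s=grab('top')
X,Y=np.meshgrid(np.arange(120,300),np.arange(100,300)); px=np.c_[X.ravel(),Y.ravel()]
w=pts(p,px); ok=p['z_map'][px[:,1],px[:,0]]>0
np.set_printoptions(linewidth=220,suppress=True)
reg=(w[:,0]>470)&(w[:,0]<700)&(w[:,1]>90)&(w[:,1]<300)&ok
h,e=np.histogram(w[reg,2],np.arange(0,420,8)); print(dict(zip(e.astype(int),h)))
for a,b in [(170,179),(222,231),(236,246),(248,256),(257,266),(280,300),(300,312),(312,335),(335,400)]:
    q=w[reg&(w[:,2]>a)&(w[:,2]<b)]; print(a,len(q),np.round(q.mean(0)) if len(q) else '',np.round(np.percentile(q,[3,97],axis=0)).tolist() if len(q) else '')
# flange edge fit: boundary to z<100 ; use outline_of collar/press top
from itertools import product
for a,b,r in [(170,179,67),(220,231,50)]:
    q=w[reg&(w[:,2]>a)&(w[:,2]<b)][:,:2]
    # centre minimizing points outside r, by maximizing coverage near the rim
    best=max(((np.sum((d:=np.hypot(*(q-[x,y]).T))<r+0.5)-1.0*np.sum(d>r+1)+0.5*np.sum((d>r-4)&(d<r+.5))),x,y) for x,y in product(np.arange(520,600,1.),np.arange(150,240,1.)))
    print(a,b,best)
# bar
reg=(w[:,0]>370)&(w[:,0]<440)&(w[:,1]>160)&(w[:,1]<340)&ok&(w[:,2]>118)
q=w[reg]; y=q[:,1]
for k in range(160,340,10):
    g=q[(y>=k)&(y<k+10)]
    if len(g): print(k,len(g),np.round(g.mean(0)),np.round(np.ptp(g,axis=0)))
c=cv2.resize(p['color'][110:290,120:300],(720,720)[:2],interpolation=cv2.INTER_CUBIC)
cv2.imwrite('pics/crop1.png',cv2.resize(c,(600,600))[:,:,::-1])
E
```

```text
{np.int64(0): np.int64(1524), np.int64(8): np.int64(367), np.int64(16): np.int64(209), np.int64(24): np.int64(103), np.int64(32): np.int64(69), np.int64(40): np.int64(31), np.int64(48): np.int64(54), np.int64(56): np.int64(41), np.int64(64): np.int64(57), np.int64(72): np.int64(26), np.int64(80): np.int64(47), np.int64(88): np.int64(83), np.int64(96): np.int64(78), np.int64(104): np.int64(69), np.int64(112): np.int64(56), np.int64(120): np.int64(72), np.int64(128): np.int64(81), np.int64(136): np.int64(75), np.int64(144): np.int64(78), np.int64(152): np.int64(113), np.int64(160): np.int64(104), np.int64(168): np.int64(824), np.int64(176): np.int64(214), np.int64(184): np.int64(169), np.int64(192): np.int64(149), np.int64(200): np.int64(145), np.int64(208): np.int64(134), np.int64(216): np.int64(215), np.int64(224): np.int64(449), np.int64(232): np.int64(101), np.int64(240): np.int64(235), np.int64(248): np.int64(175), np.int64(256): np.int64(705), np.int64(264): np.int64(216), np.int64(272): np.int64(189), np.int64(280): np.int64(444), np.int64(288): np.int64(243), np.int64(296): np.
[... 1075 characters left out ...]
70 179 (np.float64(823.0), np.float64(564.0), np.float64(207.0))
220 231 (np.float64(335.0), np.float64(564.0), np.float64(207.0))
180 19 [420. 186. 127.] [11.  8.  9.]
190 32 [416. 195. 129.] [25. 10. 16.]
200 50 [418. 205. 129.] [33. 10. 18.]
210 28 [414. 215. 129.] [22. 10.  9.]
220 22 [412. 225. 129.] [11.  7.  9.]
230 28 [410. 235. 129.] [11.  9. 10.]
240 24 [408. 245. 129.] [11.  9.  7.]
250 54 [404. 256. 129.] [35.  9. 23.]
260 40 [405. 265. 130.] [26.  9. 15.]
270 32 [401. 275. 132.] [15.  9. 11.]
280 37 [399. 285. 131.] [16. 10. 15.]
290 36 [397. 295. 131.] [15.  9. 16.]
300 33 [395. 305. 131.] [16. 10. 11.]
310 34 [393. 315. 132.] [15.  9. 12.]
320 22 [394. 323. 131.] [13.  8.  9.]
```

View pics/crop1.png

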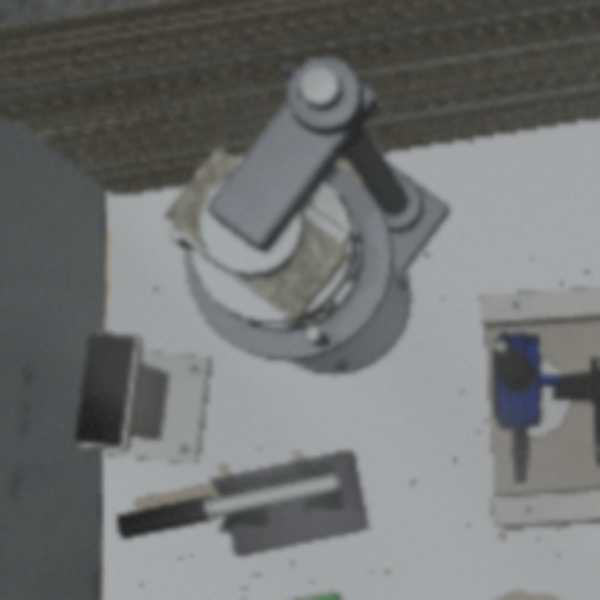

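```bash
python3 - <<'E'
from h import *
np.set_printoptions(linewidth=220,suppress=True,precision=1)
p,s=grab('top')
for n,(x,y) in dict(pin=(317,333),pinb=(180,240),armtip=(262,240),armtip2=(215,205),armend=(320,85),colbase=(405,205)).items():
    c=np.array([120+x*.3,110+y*.3]).round(); 
    g=np.array([c+[i,j] for i in(-1,0,1) for j in(-1,0,1)]); w=pts(p,g); print(n,c,w[np.argmax(w[:,2])],np.median(w,0))
X,Y=np.meshgrid(np.arange(110,300),np.arange(100,300)); px=np.c_[X.ravel(),Y.ravel()]
w=pts(p,px); ok=p['z_map'][px[:,1],px[:,0]]>0
q=w[ok&(w[:,0]>420)&(w[:,0]<520)&(w[:,1]>255)&(w[:,1]<420)]
for a,b in[(15,60),(60,120),(120,140)]:
    g=q[(q[:,2]>a)&(q[:,2]<b)]; print('post',a,len(g),np.percentile(g,[2,98],axis=0) if len(g) else '')
# arm side direction
q=w[ok&(w[:,2]>298)&(w[:,2]<312)&(np.hypot(w[:,0]-590,w[:,1]-190)<60)][:,:2]
c=q.mean(0); v=np.linalg.svd(q-c)[2][0]; print('arm',c,v,np.degrees(np.arctan2(v[1],v[0])))
q=w[ok&(w[:,2]>20)&(w[:,2]<170)&(w[:,0]>590)&(w[:,1]<180)&(w[:,0]<650)]; print('col',np.median(q,0),len(q))
o=outline_of(p,'sample')[0]; ys,xs=np.nonzero(o['pixels']); g=pts(p,np.c_[xs,ys]); g=g[(g[:,2]>254)&(g[:,2]<266)]
r=cv2.minAreaRect(g[:,:2].astype(np.float32)); print('board',r,np.median(g[:,2]))
# rod line
q=w[ok&(w[:,2]>126)&(w[:,2]<137)&(np.abs(w[:,0]-407)<25)&(w[:,1]>182)&(w[:,1]<330)]
a=np.polyfit(q[:,1],q[:,0],1); print('bar',a,np.degrees(np.arctan(a[0])),np.percentile(q[:,1],[0,1,99,100]))
pw,s=grab('wrist'); print(pw['tool_from_camera'],pw['fovy'])
E
```

```text
pin [215. 210.] [508.2 178.8 218.2] [506.4 179.2 216.4]
pinb [174. 182.] [562.4 254.8 243.4] [567.2 265.9 209. ]
armtip [199. 182.] [548.2 195.4 303.9] [549.  194.6 300.9]
armtip2 [184. 172.] [568.5 222.7 309. ] [567.5 221.9 304.4]
armend [216. 136.] [626.5 155.7 338.6] [627.  156.  336.7]
colbase [242. 172.] [624.6 148.4  41.7] [624.2 147.2  32.2]
post 15 159 [[446.  301.2  15.1]
 [517.2 338.2  58.5]]
post 60 92 [[452.3 316.3  62.6]
 [508.4 331.3 118.9]]
post 120 563 [[444.2 316.  121.7]
 [518.6 351.9 138.3]]
arm [586.8 187.3] [-0.8  0.6] 141.5026046314589
col [620.9 150.9  64.1] 239
board ((562.2056274414062, 208.197265625), (98.89305114746094, 51.11588668823242), 51.046226501464844) 259.05438639518616
bar [ -0.2 456.5] -11.244159485838587 [183.5 185.3 325.1 327.9]
[[  -0.     1.     0.3   83.1]
 [   1.     0.    -0.    -0.7]
 [  -0.     0.3   -1.  -148.9]
 [   0.     0.     0.     1. ]] 69.97935924096872
```

Emit:
servo_tool --steps '[[140, [-38, -19, -11], [0, 0, 0]], [140, [-38, -19, -11], [0, 0, 0]], [140, [-38, -19, -11], [0, 0, 0]], [140, [-38, -19, -11], [0, 0, 0]], [140, [-38, -19, -11], [0, 0, 0]], [140, [-38, -19, -11], [0, 0, 0]], [140, [0, 0, 0], [0, 0, 0.11]], [140, [0, 0, 0], [0, 0, 0.11]], [140, [0, 0, 0], [0, 0, 0.11]], [140, [0, 0, 0], [0, -0.15, 0]]]'

```text
time_s: 2.5
ee_pos: [370.0, 358.0, 302.2]
ee_rot: [179.9, 8.8, 141.4]
force: [-0.3, 0.1, -1.0]
gripper_width: 41.3
gripper_force: 0.0
```

```bash
python3 - <<'E'
from h import *
p,s=grab('wrist'); print(s['ee_pos'],s['ee_rot'],s['gripper_width'])
save(p,'w1.png'); np.save('w1.npy',dict(p=p,s=s),allow_pickle=True)
E
```

```text
[369.99970394 358.03746737 302.24691939] [179.92245135   8.81524902 141.35471984] 41.317231965510146
```

View pics/w1.png

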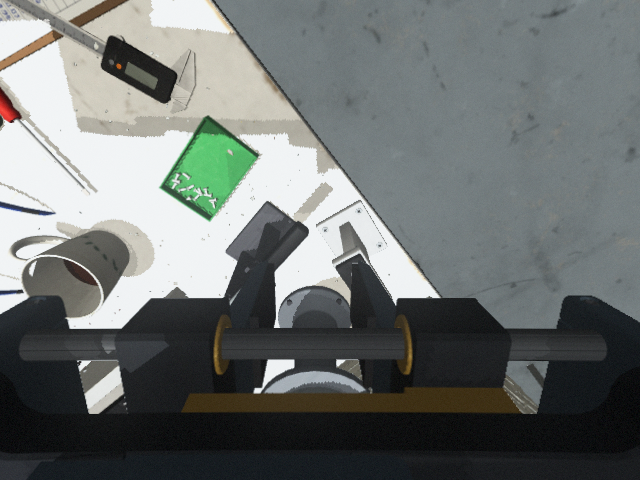

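Emit:
servo_tool --steps '[[140, [0, 0, 0], [0, 0.15, 0]], [140, [0, 0, 0], [0, 0, 0.147]], [140, [0, 0, 0], [0, 0, 0.147]], [140, [0, 0, 0], [0, 0, 0.147]], [140, [0, 0, 0], [0, 0, 0.147]], [140, [0, 0, 0], [0, 0, 0.147]], [140, [0, 0, 0], [0, 0, 0.147]], [140, [0, 0, 0], [0, 0, 0.147]], [140, [0, 0, 30], [0, 0, 0.147]], [140, [0, 0, 30], [-0.147, 0, 0]]]'

```text
time_s: 3.55
ee_pos: [370.4, 360.2, 242.0]
ee_rot: [171.4, -0.2, 74.1]
force: [0.3, 0.3, -0.1]
gripper_width: 41.0
gripper_force: 0.0
```

Emit:
servo_tool --steps '[[140, [0, 0, 0], [-0.147, 0, 0]], [140, [0, 0, 0], [-0.147, 0, 0]], [140, [0, 0, 0], [0, 0, 0]], [140, [0, 0, 0], [0, 0, 0]], [140, [0, 0, 0], [0, 0, 0]], [140, [0, 0, 0], [0, 0, 0]], [140, [0, 0, 0], [0, 0, 0]], [140, [0, 0, 0], [0, 0, 0]], [140, [0, 0, 0], [0, 0, 0]], [140, [0, 0, 0], [0, 0, 0]]]'

```text
time_s: 4.55
ee_pos: [367.3, 360.0, 242.0]
ee_rot: [154.7, -0.0, 74.5]
force: [0.4, -0.4, 1.1]
gripper_width: 40.9
gripper_force: 0.0
```

```bash
python3 - <<'E'
from h import *
p,s=grab('wrist'); print(s['ee_pos'],s['ee_rot'],s['qpos'])
save(p,'w2.png'); np.save('w2.npy',dict(p=p,s=s),allow_pickle=True)
E
```

```text
[367.30917724 360.03528262 241.96676101] [ 1.54742950e+02 -6.19811902e-03  7.44528478e+01] [ 57.52108988   9.19422107 105.77185543 -28.00696368  60.36530922
  86.1312401 ]
```

View pics/w2.png

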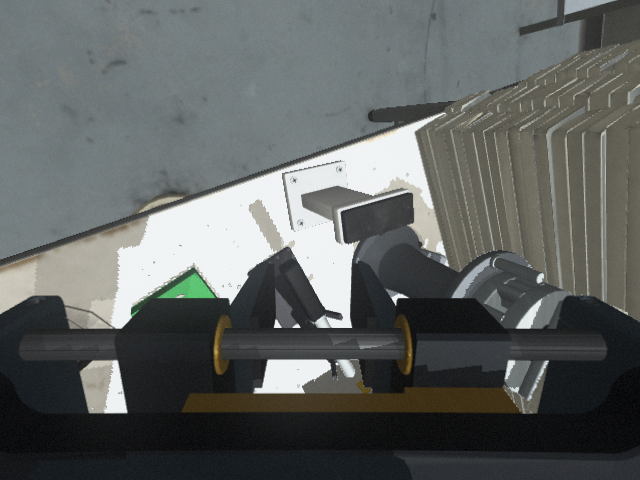

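Emit:
servo_tool --steps '[[140, [0, 0, 0], [0, 0, 0.14]], [140, [0, 0, 0], [0, 0, 0.14]], [140, [0, 0, 0], [0, 0, 0.14]], [140, [0, 0, 0], [0, 0, 0.14]], [140, [-20, 0, 0], [0, 0, 0]], [140, [-20, 0, 0], [0, 0, 0]], [140, [0, 0, 0], [0, 0, 0]], [140, [0, 0, 0], [0, 0, 0]], [140, [0, 0, 0], [0, 0, 0]], [140, [0, 0, 0], [0, 0, 0]]]'

```text
time_s: 5.6
ee_pos: [340.1, 333.4, 233.2]
ee_rot: [158.2, -13.2, 44.9]
force: [0.3, -0.2, -0.4]
gripper_width: 41.2
gripper_force: 0.0
```

```bash
python3 - <<'E'
from h import *
p,s=grab('wrist'); print(s['ee_pos'],s['ee_rot'],s['qpos'])
np.save('w3.npy',dict(p=p,s=s),allow_pickle=True)
Y,X=np.mgrid[0:480,0:640]; px=np.c_[X.ravel(),Y.ravel()]
w=pts(p,px,s); rad=np.hypot(w[:,0]-564,w[:,1]-207); m=(abs(w[:,2]-202)<24)&(rad<56); print(m.sum(),px[m].min(0),px[m].max(0))
save(p,'w3.png')
# az,z map of radius
az=np.degrees(np.arctan2(w[:,1]-207,w[:,0]-564))%360
for zz in range(222,180,-5):
    print(zz,[ (int(np.median(rad[k])) if k.sum() else -1) for a in range(60,215,5) for k in [m&(abs(w[:,2]-zz)<2.5)&(abs(az-a)<2.5)]])
E
```

```text
[340.14069078 333.35011881 233.1681875 ] [158.21620289 -13.16056377  44.91949523] [ 58.68557575   6.28151859 110.71809368 -28.62752412  59.01732486
 120.41717597]
10116 [506  85] [619 224]
222 [49, 49, 49, 49, 49, 49, 49, 50, 50, 50, 50, 49, 49, 50, 49, 50, 50, 50, 50, 50, 50, 50, 50, 50, 50, 50, 50, 50, 50, 50, 50]
217 [49, 49, 49, 49, 49, 50, 49, 49, 50, 49, 49, 50, 50, 50, 50, 50, 50, 50, 50, 50, 50, 50, 50, 50, 50, 50, 50, 50, 50, 50, 50]
212 [49, 49, 50, 50, 49, 49, 49, 49, 50, 49, 49, 50, 50, 50, 51, 50, 50, 50, 50, 50, 51, 50, 50, 50, 50, 50, 51, 50, 50, 50, 50]
207 [-1, -1, 51, 49, 48, 48, 48, 50, 51, 49, -1, -1, -1, 49, 51, 50, 48, 49, 48, 50, 51, 50, -1, -1, 47, 49, 52, -1, 49, 49, 49]
202 [-1, -1, 50, 49, 47, 49, 48, 48, 51, 47, 47, -1, -1, 49, 51, 50, 48, 49, 48, 50, 51, 49, -1, -1, 46, 47, 51, -1, 49, 49, 49]
197 [-1, -1, 50, 49, 48, 49, 48, 48, 51, 44, 30, -1, -1, 49, 51, 50, 48, 49, 48, 50, 51, 50, -1, -1, -1, 43, 52, -1, 49, 49, 49]
192 [-1, -1, 51, 50, 49, 49, 48, 49, 50, 42, 41, 42, 45, 49, 51, 50, 49, 49, 49, 49, 51, 49, 48, 46, 46, 43, 51, 50, 50, 50, 50]
187 [-1, -1, 49, 50, 49, 49, 49, 49, 49, 49, 49, 50, 50, 50, 50, 50, 50, 50, 50, 50, 50, 50, 50, 50, 50, 50, 50, 50, 50, 50, 50]
182 [49, 49, 49, 49, 49, 49, 49, 49, 49, 49, 50, 50, 50, 50, 50, 50, 50, 50, 50, 50, 50, 50, 51, 51, 50, 50, 50, 50, 50, 50, 50]
```

View pics/w3.png

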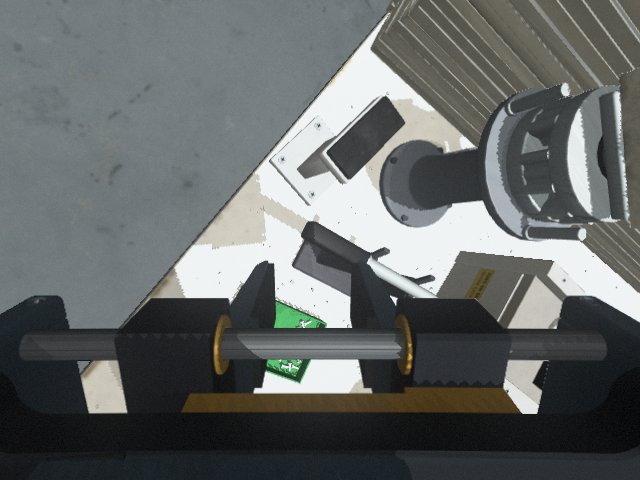

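```bash
python3 - <<'E'
from h import *
from scipy.optimize import least_squares
d=np.load('w3.npy',allow_pickle=True).item(); p,s=d['p'],d['s']
Y,X=np.mgrid[0:480,0:640]; px=np.c_[X.ravel(),Y.ravel()]
w=pts(p,px,s); z=w[:,2]
m=(((z>215)&(z<224))|((z>180)&(z<186)))&(abs(np.hypot(w[:,0]-564,w[:,1]-207)-50)<5)
f=least_squares(lambda c:np.hypot(w[m,0]-c[0],w[m,1]-c[1])-50,[564,207],loss='soft_l1'); c=f.x; print('axis',c,m.sum())
rad=np.hypot(w[:,0]-c[0],w[:,1]-c[1]); az=np.degrees(np.arctan2(w[:,1]-c[1],w[:,0]-c[0]))%360
for a in range(95,200):
    k=(abs(z-201)<5)&(abs(az-a)<.7)&(rad<56); print(a,k.sum(),np.round(np.median(rad[k]),1) if k.sum() else -1,end=' | ')
# rays that pierce the cylinder r=50, z 195..209 but whose depth goes beyond: hole pixels
o=np.array(T_of(s)[1])+T_of(s)[0]@np.array(p['tool_from_camera'])[:3,3]
v=w-o; v/=np.linalg.norm(v,axis=1,keepdims=True)
A=(v[:,:2]**2).sum(1); B=((o[:2]-c)*v[:,:2]).sum(1); C=((o[:2]-c)**2).sum()-50**2; D=B*B-A*C
t=(-B-np.sqrt(np.maximum(D,0)))/A; h=o+v*t[:,None]
ha=np.degrees(np.arctan2(h[:,1]-c[1],h[:,0]-c[0]))%360; deep=(D>0)&(t>0)&(abs(h[:,2]-202)<10)&(np.linalg.norm(w-o,axis=1)>t+6)
print()
hh,e=np.histogram(ha[deep],np.arange(90,220,1)); print([(int(b),int(n)) for b,n in zip(e,hh) if n])
# pins
q=(z>182)&(z<225)&(abs(rad-61)<5)&(rad>56); hh,e=np.histogram(az[q],np.arange(60,230,4)); print([(int(b),int(n)) for b,n in zip(e,hh) if n]); print('board',np.median(z[(rad<50)&(z>250)&(z<268)]))
E
```

```text
axis [563.30481469 206.85285549] 2485
95 0 -1 | 96 3 50.5 | 97 5 50.7 | 98 9 51.1 | 99 15 51.3 | 100 19 51.7 | 101 14 51.6 | 102 27 51.2 | 103 34 50.3 | 104 63 45.3 | 105 88 46.1 | 106 62 45.7 | 107 11 46.5 | 108 0 -1 | 109 0 -1 | 110 0 -1 | 111 0 -1 | 112 0 -1 | 113 0 -1 | 114 0 -1 | 115 0 -1 | 116 0 -1 | 117 0 -1 | 118 0 -1 | 119 0 -1 | 120 0 -1 | 121 0 -1 | 122 0 -1 | 123 0 -1 | 124 0 -1 | 125 6 48.2 | 126 12 49.9 | 127 16 50.4 | 128 14 50.8 | 129 19 51.4 | 130 19 51.5 | 131 24 51.3 | 132 23 51.1 | 133 21 51.0 | 134 21 50.4 | 135 22 49.5 | 136 23 48.2 | 137 22 47.9 | 138 20 47.8 | 139 21 48.0 | 140 18 48.2 | 141 19 48.6 | 142 19 48.8 | 143 20 49.0 | 144 19 48.9 | 145 17 48.9 | 146 21 49.1 | 147 18 48.7 | 148 19 48.2 | 149 14 48.4 | 150 18 47.6 | 151 21 47.9 | 152 20 48.0 | 153 24 48.6 | 154 28 49.1 | 155 27 50.0 | 156 25 50.4 | 157 23 50.8 | 158 25 51.3 | 159 17 51.6 | 160 17 50.9 | 161 16 50.9 | 162 13 50.5 | 163 6 49.7 | 164 3 49.0 | 165 0 -1 | 166 0 -1 | 167 0 -1 | 168 0 -1 | 169 0 -1 | 170 0 -1 | 171 0 -1 | 172 0 -1 | 173 0 -1 | 174 0 -1 | 175 0 -1 | 176 0 -1 | 177 0 -1 | 178 
[... 173 characters left out ...]
.4 | 192 2 51.1 | 193 0 -1 | 194 0 -1 | 195 0 -1 | 196 0 -1 | 197 0 -1 | 198 1 49.1 | 199 4 48.9 | 
[(108, 3), (109, 15), (110, 20), (111, 22), (112, 21), (113, 22), (114, 22), (115, 23), (116, 24), (117, 21), (118, 25), (119, 23), (120, 24), (121, 23), (122, 21), (123, 25), (124, 25), (125, 14), (163, 17), (164, 21), (165, 20), (166, 20), (167, 20), (168, 20), (169, 20), (170, 20), (171, 20), (172, 20), (173, 19), (174, 18), (175, 18), (176, 18), (177, 15), (178, 13), (179, 15), (180, 1), (196, 1), (204, 24), (207, 3), (208, 9)]
[(76, 4), (80, 73), (84, 494), (88, 101), (196, 398), (200, 187), (204, 22)]
board 252.17323931724854<stdin>:13: RuntimeWarning: invalid value encountered in divide
```

```bash
cat >> h.py <<'E'
def plan(tgt_pos,tgt_yaw,n,start=None):
    """rows (shift,turn) from the present pose to a tool-down pose, turn and shift spread over n rows"""
    r,o=start or T_of(state()); rt=R.from_euler('xyz',[180,0,tgt_yaw],degrees=True).as_matrix()
    dv=R.from_matrix(r.T@rt).as_rotvec()/n; st=(np.array(tgt_pos)-o)/n
    for i in range(n):
        a=np.round(r.T@(np.array(tgt_pos)-o)/(n-i),1); 
        print(a.tolist(),np.round(dv,3).tolist()); o=o+r@a; r=r@R.from_rotvec(np.round(dv,3)).as_matrix()
    print('end',np.round(o,1),np.round(R.from_matrix(r).as_euler('xyz',degrees=True),2)); return r,o
E
python3 - <<'E'
from h import *
d=np.load('w3.npy',allow_pickle=True).item(); p,s=d['p'],d['s']
X,Y=np.meshgrid(np.arange(285,435),np.arange(210,300)); px=np.c_[X.ravel(),Y.ravel()]; w=pts(p,px,s)
q=w[(w[:,2]>119)&(w[:,2]<138)&(abs(w[:,0]-(456.5-.1988*w[:,1]))<14)]
for k in range(230,340,8):
    g=q[(q[:,1]>=k)&(q[:,1]<k+8)]
    if len(g): 
        g=g[g[:,2]>g[:,2].max()-5]; print(k,len(g),np.round([g[:,0].min(),g[:,0].max(),g[:,0].mean(),g[:,1].mean(),g[:,2].max()],1))
print(q[:,1].max())
plan([397,299.5,180],101.2,8)
E
```

```text
230 94 [404.3 416.2 409.6 233.8 130.6]
238 96 [402.  414.1 407.8 242.  130.9]
246 97 [400.6 412.5 406.3 249.9 130.7]
254 54 [401.3 418.7 407.5 258.1 134.2]
262 58 [401.6 417.9 407.6 266.1 133.9]
270 96 [396.1 409.6 403.9 274.5 133.2]
278 156 [391.6 408.7 400.  282.2 133.2]
286 163 [390.1 407.2 398.3 290.1 133.5]
294 173 [388.4 405.8 396.6 298.1 133. ]
302 177 [386.7 404.  395.1 306.1 133.3]
310 180 [385.2 402.3 393.6 314.1 133.6]
318 187 [383.9 400.8 391.9 322.  133.1]
326 82 [384.2 399.5 392.  327.5 133.2]
329.9894133206463
[0.5, 4.9, 9.4] [0.058, -0.003, -0.126]
[-0.1, 5.4, 9.1] [0.058, -0.003, -0.126]
[-0.8, 5.9, 8.8] [0.058, -0.003, -0.126]
[-1.5, 6.2, 8.4] [0.058, -0.003, -0.126]
[-2.3, 6.5, 8.1] [0.058, -0.003, -0.126]
[-3.1, 6.6, 7.7] [0.058, -0.003, -0.126]
[-4.0, 6.5, 7.3] [0.058, -0.003, -0.126]
[-4.7, 6.5, 7.0] [0.058, -0.003, -0.126]
end [397.  299.5 180. ] [-1.7978e+02 -3.0000e-02  1.0112e+02]
```

Emit:
servo_tool --squeeze 40 --steps '[[140, [0.5, 5, 9.5], [0.058, -0.003, -0.126]], [140, [0, 5.5, 9], [0.058, -0.003, -0.126]], [140, [-1, 6, 9], [0.058, -0.003, -0.126]], [140, [-1.5, 6, 8.5], [0.058, -0.003, -0.126]], [140, [-2.5, 6.5, 8], [0.058, -0.003, -0.126]], [140, [-3, 6.5, 7.5], [0.058, -0.003, -0.126]], [140, [-4, 6.5, 7], [0.058, -0.003, -0.126]], [140, [-4.5, 6.5, 7], [0.058, -0.003, -0.126]], [140, [0, 0, 0], [0, 0, 0]], [140, [0, 0, 0], [0, 0, 0]]]'

```text
time_s: 6.65
ee_pos: [395.9, 298.8, 180.5]
ee_rot: [180.0, 0.0, 100.3]
force: [-0.2, -0.2, 0.3]
gripper_width: 40.9
gripper_force: 0.0
```

```bash
python3 - <<'E'
from h import *
s=state();print(s['ee_pos'],s['ee_rot'])
plan([396.5,299.6,127],101.2,3)
E
```

```text
[395.85454312 298.83831426 180.53278967] [1.79969423e+02 2.85725853e-02 1.00281811e+02]
[0.2, 0.2, 17.8] [0.0, 0.0, -0.005]
[0.2, 0.3, 17.9] [0.0, 0.0, -0.005]
[0.3, 0.2, 17.8] [0.0, 0.0, -0.005]
end [396.4 299.6 127. ] [1.7997e+02 3.0000e-02 1.0114e+02]
```

Emit:
servo_tool --squeeze 40 --steps '[[140, [0.2, 0.2, 18], [0, 0, -0.005]], [140, [0.2, 0.2, 18], [0, 0, -0.005]], [140, [0.3, 0.2, 17.5], [0, 0, -0.005]], [140, [0, 0, 0], [0, 0, 0]], [255, [0, 0, 0], [0, 0, 0]], [255, [0, 0, 0], [0, 0, 0]], [255, [0, 0, 0], [0, 0, 0]], [255, [0, 0, 0], [0, 0, 0]], [255, [0, 0, 0], [0, 0, 0]], [255, [0, 0, 0], [0, 0, 0]]]'

```text
time_s: 7.65
ee_pos: [396.6, 300.0, 128.0]
ee_rot: [179.9, -0.0, 101.3]
force: [0.0, 0.5, 5.4]
gripper_width: 15.7
gripper_force: 40.0
```

```bash
python3 - <<'E'
from h import *
s=state();print(s['ee_pos'],s['ee_rot'],s['gripper_width'],s['gripper_force'])
r,o=T_of(s); A=np.array([563.3,206.9]); yaw0=s['ee_rot'][2]
a=174.8; u=np.array([np.cos(np.radians(a)),np.sin(np.radians(a))])
st=plan(np.r_[o[:2],205],yaw0,3)
st=plan(np.r_[A+u*205,205],a,10,st)
E
```

```text
[396.58640355 300.00161165 128.03151032] [ 1.79891004e+02 -3.01600712e-02  1.01333484e+02] 15.709658169215134 39.95860576629639
[0.0, 0.0, -25.7] [0.001, -0.0, -0.0]
[0.0, 0.0, -25.6] [0.001, -0.0, -0.0]
[0.0, 0.1, -25.7] [0.001, -0.0, -0.0]
end [396.6 300.  205. ] [-1.7994e+02 -3.0000e-02  1.0133e+02]
[-6.6, -5.1, 0.0] [-0.0, -0.0, -0.128]
[-5.9, -5.9, 0.0] [-0.0, -0.0, -0.128]
[-5.0, -6.6, 0.0] [-0.0, -0.0, -0.128]
[-4.2, -7.2, 0.0] [-0.0, -0.0, -0.128]
[-3.2, -7.7, 0.0] [-0.0, -0.0, -0.128]
[-2.2, -8.1, 0.0] [-0.0, -0.0, -0.128]
[-1.1, -8.3, 0.0] [-0.0, -0.0, -0.128]
[-0.1, -8.3, 0.0] [-0.0, -0.0, -0.128]
[1.0, -8.3, 0.0] [-0.0, -0.0, -0.128]
[2.1, -8.1, 0.1] [-0.0, -0.0, -0.128]
end [359.1 225.5 205. ] [ 1.7999e+02 -7.0000e-02  1.7467e+02]
```

Emit:
servo_tool --steps '[[255, [0, 0, -26], [0, 0, 0]], [255, [0, 0, -26], [0, 0, 0]], [255, [0, 0, -26], [0, 0, 0]], [255, [-6.5, -5, 0], [0, 0, -0.128]], [255, [-6, -6, 0], [0, 0, -0.128]], [255, [-5, -6.5, 0], [0, 0, -0.128]], [255, [-4, -7, 0], [0, 0, -0.128]], [255, [-3, -8, 0], [0, 0, -0.128]], [255, [-2, -8, 0], [0, 0, -0.128]], [255, [-1, -8, 0], [0, 0, -0.128]]]'

```text
time_s: 8.65
ee_pos: [368.9, 247.5, 204.6]
ee_rot: [-179.9, -0.0, 153.0]
force: [0.5, -0.0, -1.6]
gripper_width: 15.8
gripper_force: 40.0
```

Emit:
servo_tool --steps '[[255, [0, -8.5, 0], [0, 0, -0.128]], [255, [1, -8.5, 0], [0, 0, -0.128]], [255, [2, -8, 0], [0, 0, -0.128]], [255, [0, 0, 0], [0, 0, 0]], [255, [0, 0, 0], [0, 0, 0]], [255, [0, 0, 0], [0, 0, 0]], [255, [0, 0, 0], [0, 0, 0]], [255, [0, 0, 0], [0, 0, 0]], [255, [0, 0, 0], [0, 0, 0]], [255, [0, 0, 0], [0, 0, 0]]]'

```text
time_s: 9.65
ee_pos: [358.3, 225.7, 205.3]
ee_rot: [-180.0, 0.0, 174.7]
force: [0.2, 0.3, -1.7]
gripper_width: 15.5
gripper_force: 40.0
```

```bash
cat >> h.py <<'E'
A=np.array([563.3,206.9])
def rel(s=None):
    s=s or state(); o=np.array(s['ee_pos']); d=o[:2]-A
    print('t%.2f rad %.1f az %.2f yaw %.2f z %.1f F %s T %s'%(s['time_s'],np.hypot(*d),np.degrees(np.arctan2(d[1],d[0]))%360,s['ee_rot'][2]%360,o[2],np.round(s['force'],1),np.round(s['torque'],2)))
def polar(rad,a,z=205.5): return np.r_[A+rad*np.array([np.cos(np.radians(a)),np.sin(np.radians(a))]),z]
E
python3 - <<'E'
from h import *
rel(); p,s=grab('wrist'); save(p,'w4.png'); np.save('w4.npy',dict(p=p,s=s),allow_pickle=True)
st=plan(polar(195,174.8),174.8,2); st=plan(polar(138,174.8),174.8,8,st)
p,s=grab('scene'); c=p['color'][200:360,150:310]; cv2.imwrite('pics/s4.png',cv2.resize(c,(600,600),interpolation=cv2.INTER_CUBIC)[:,:,::-1])
p,s=grab('top'); w=pts(p,np.argwhere(np.ones((480,640)))[:,::-1]); 
q=w[(w[:,2]>203)&(w[:,2]<213)&(w[:,0]<500)&(w[:,0]>400)&(abs(w[:,1]-220)<40)]; print(len(q)); print(np.round(q[np.argsort(q[:,0])][::8],1))
E
```

```text
t9.65 rad 205.9 az 174.76 yaw 174.67 z 205.3 F [ 0.2  0.3 -1.7] T [0.02 0.11 0.05]
[-5.5, -0.1, -0.1] [-0.0, 0.0, -0.001]
[-5.4, -0.0, -0.1] [-0.0, 0.0, -0.001]
end [369.1 224.6 205.5] [-1.7999e+02  2.0000e-02  1.7479e+02]
[-7.1, -0.0, 0.0] [-0.0, 0.0, -0.0]
[-7.1, -0.0, 0.0] [-0.0, 0.0, -0.0]
[-7.1, -0.0, 0.0] [-0.0, 0.0, -0.0]
[-7.1, -0.0, 0.0] [-0.0, 0.0, -0.0]
[-7.2, -0.0, 0.0] [-0.0, 0.0, -0.0]
[-7.1, -0.0, 0.0] [-0.0, 0.0, -0.0]
[-7.2, -0.0, 0.0] [-0.0, 0.0, -0.0]
[-7.1, -0.0, 0.0] [-0.0, 0.0, -0.0]
end [425.9 219.4 205.5] [-1.7999e+02  2.0000e-02  1.7479e+02]
190
[[400.3 221.3 208.9]
 [402.5 225.7 207.7]
 [406.5 219.5 207.8]
 [408.6 217.8 206.6]
 [412.7 219.9 206.5]
 [414.9 224.2 205.4]
 [418.9 218.  205.8]
 [423.  215.7 207. ]
 [425.2 218.4 203.9]
 [429.2 221.9 207.1]
 [431.4 218.3 204.8]
 [435.4 212.1 204.8]
 [439.5 211.8 206.3]
 [441.8 222.4 205.1]
 [445.9 212.3 203.9]
 [448.  218.6 203.6]
 [452.  212.1 204.9]
 [456.  217.7 207.7]
 [458.1 213.8 206.9]
 [462.1 213.6 208. ]
 [466.2 215.5 208.9]
 [468.5 212.  205.9]
 [470.8 220.5 204.7]
 [474.8 212.2 205.2]]
```

View pics/w4.png

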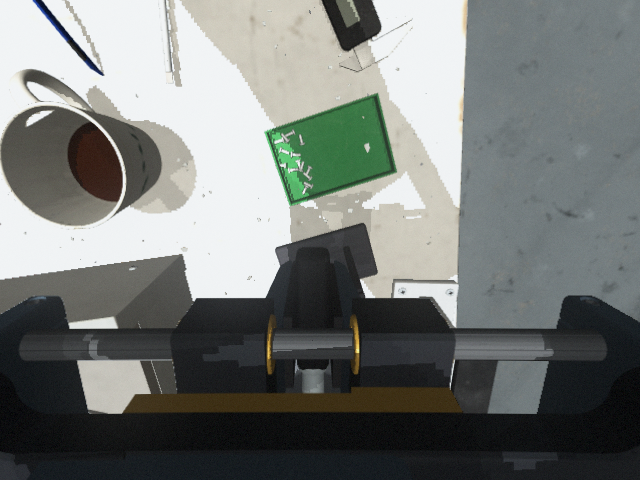

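Emit:
servo_tool --steps '[[255, [-7, 0, 0], [0, 0, 0]], [255, [-7, 0, 0], [0, 0, 0]], [255, [-7, 0, 0], [0, 0, 0]], [255, [-7, 0, 0], [0, 0, 0]], [255, [-7, 0, 0], [0, 0, 0]], [255, [-6, 0, 0], [0, 0, 0]], [255, [-6, 0, 0], [0, 0, 0]], [255, [-6, 0, 0], [0, 0, 0]], [255, [0, 0, 0], [0, 0, 0]], [255, [0, 0, 0], [0, 0, 0]]]'

```text
time_s: 10.8
ee_pos: [410.9, 220.7, 205.2]
ee_rot: [-180.0, -0.0, 174.7]
force: [0.1, 0.5, -1.6]
gripper_width: 16.0
gripper_force: 40.0
```

```bash
python3 - <<'E'
from h import *
rel()
E
```

```text
t10.80 rad 153.0 az 174.83 yaw 174.67 z 205.2 F [ 0.1  0.5 -1.6] T [-0.    0.14  0.03]
```

Emit:
servo_tool --steps '[[255, [-5, 0, 0], [0, 0, 0]], [255, [-5, 0, 0], [0, 0, 0]], [255, [-4, 0, 0], [0, 0, 0]], [255, [0, 0, 0], [0, 0, 0]], [255, [0, 0, 0], [0, 0, 0]], [255, [0, 0, 0], [0, 0, 0]], [255, [-0.3, 9.7, 0], [0, 0, 0.07]], [255, [-0.3, 9.7, 0], [0, 0, 0.07]], [255, [-0.3, 9.7, 0], [0, 0, 0.07]], [255, [-0.3, 9.7, 0], [0, 0, 0.07]]]'

```text
time_s: 11.8
ee_pos: [431.5, 253.3, 204.7]
ee_rot: [-179.4, -0.1, 158.4]
force: [-4.6, -12.7, 2.5]
gripper_width: 15.9
gripper_force: 40.2
```

```bash
python3 - <<'E'
from h import *
rel()
E
```

```text
t11.80 rad 139.8 az 160.61 yaw 158.37 z 204.7 F [ -4.6 -12.7   2.5] T [-2.18  0.42 -0.95]
```

Emit:
servo_tool --steps '[[255, [-0.3, 9.7, 0], [0, 0, 0.07]], [255, [-0.3, 9.7, 0], [0, 0, 0.07]], [255, [-0.3, 9.7, 0], [0, 0, 0.07]], [255, [-0.3, 9.7, 0], [0, 0, 0.07]], [255, [-0.3, 9.7, 0], [0, 0, 0.07]], [255, [-0.3, 9.7, 0], [0, 0, 0.07]], [255, [-0.3, 9.7, 0], [0, 0, 0.07]], [255, [-0.3, 9.7, 0], [0, 0, 0.07]], [255, [-0.3, 9.7, 0], [0, 0, 0.07]], [255, [-0.3, 9.7, 0], [0, 0, 0.07]]]'

```text
time_s: 12.8
ee_pos: [491.6, 327.4, 204.7]
ee_rot: [-179.3, -0.1, 118.2]
force: [-11.9, -2.7, 2.4]
gripper_width: 15.9
gripper_force: 40.1
```

```bash
python3 - <<'E'
from h import *
rel()
E
```

```text
t12.80 rad 140.2 az 120.76 yaw 118.23 z 204.7 F [-11.9  -2.7   2.4] T [-0.84  1.89 -0.78]
```

Emit:
servo_tool --steps '[[255, [-0.3, 9.7, 0], [0, 0, 0.07]], [255, [-0.3, 9.7, 0], [0, 0, 0.07]], [255, [-0.3, 9.7, 0], [0, 0, 0.07]], [255, [-0.3, 9.7, 0], [0, 0, 0.07]], [255, [-0.2, 7, 0], [0, 0, 0.05]], [255, [0, 0, 0], [0, 0, 0]], [255, [0, 0, 0], [0, 0, 0]], [255, [0, 0, 0], [0, 0, 0]], [255, [0, 0, 0], [0, 0, 0]], [255, [0, 0, 0], [0, 0, 0]]]'

```text
time_s: 13.8
ee_pos: [534.8, 344.5, 204.9]
ee_rot: [-179.4, -0.1, 99.5]
force: [-11.7, 1.8, 2.5]
gripper_width: 15.9
gripper_force: 40.1
```

```bash
python3 - <<'E'
from h import *
rel()
E
```

```text
t13.80 rad 140.5 az 101.69 yaw 99.49 z 204.9 F [-11.7   1.8   2.5] T [ 0.08  1.82 -0.93]
```

```bash
cat >> h.py <<'E'
def holes(p,s=None):
    px=np.argwhere(np.ones((480,640)))[:,::-1]; w=pts(p,px,s)
    if 'eye' in p: o=np.array(p['eye'])
    else:
        r,t=T_of(s); o=t+r@np.array(p['tool_from_camera'])[:3,3]
    v=w-o; L=np.linalg.norm(v,axis=1); L[L==0]=1; v/=L[:,None]
    rad=np.hypot(w[:,0]-A[0],w[:,1]-A[1]); az=np.degrees(np.arctan2(w[:,1]-A[1],w[:,0]-A[0]))%360
    m=(abs(w[:,2]-202)<22)&(abs(rad-50)<4); print('collar px',m.sum())
    a=(v[:,:2]**2).sum(1); b=((o[:2]-A)*v[:,:2]).sum(1); D=b*b-a*(((o[:2]-A)**2).sum()-2500)
    with np.errstate(all='ignore'): t=(-b-np.sqrt(np.maximum(D,0)))/a
    h=o+v*t[:,None]; ha=np.degrees(np.arctan2(h[:,1]-A[1],h[:,0]-A[0]))%360
    k=(D>0)&(t>0)&(abs(h[:,2]-202)<9)
    for x in range(75,222,3):
        j=k&(abs(ha-x)<1.5); 
        if j.sum(): print(x,j.sum(),round(float(np.median(L[j]-t[j])),1),end=' | ')
    print()
E
python3 - <<'E'
from h import *
p,s=grab('scene'); holes(p)
p,s=grab('top'); w=pts(p,np.argwhere(np.ones((480,640)))[:,::-1]); rad=np.hypot(*(w[:,:2]-A).T); az=np.degrees(np.arctan2(w[:,1]-A[1],w[:,0]-A[0]))%360
q=(w[:,2]>203)&(w[:,2]<213)&(rad>54)&(rad<120)&(abs(az-101)<25)
for a in range(54,120,6):
    k=q&(abs(rad-a)<3); print(a,k.sum(),np.round(np.percentile(az[k],[0,50,100]),1) if k.sum() else '')
m=(w[:,2]>250)&(w[:,2]<285)&(rad<55); h,e=np.histogram(w[m,2],np.arange(250,285,2)); print(h)
E
```

```text
collar px 372
75 1 -162.9 | 78 1 -162.0 | 81 2 -159.6 | 84 1 -157.0 | 87 2 -148.4 | 90 2 -143.3 | 93 2 -132.5 | 96 4 -136.1 | 99 3 -125.3 | 102 4 -124.9 | 105 3 -118.9 | 108 4 -2.1 | 111 5 -0.4 | 114 5 11.0 | 117 5 2.3 | 120 5 1.1 | 123 6 -0.4 | 126 5 -5.9 | 129 5 -0.1 | 132 5 3.1 | 135 5 2.1 | 138 6 0.5 | 141 7 1.9 | 144 6 -0.6 | 147 6 3.2 | 150 5 1.8 | 153 5 0.1 | 156 6 -0.9 | 159 7 1.5 | 162 6 10.4 | 165 7 15.3 | 168 6 15.7 | 171 6 11.4 | 174 6 9.2 | 177 6 7.4 | 180 6 1.6 | 183 4 -2.7 | 186 6 0.0 | 189 4 0.3 | 192 5 3.9 | 195 4 2.7 | 198 4 2.4 | 201 5 2.3 | 204 4 7.1 | 207 3 4.5 | 210 5 -16.1 | 213 2 -21.4 | 216 2 -24.9 | 219 4 -26.6 | 
54 8 [ 86.3 103.4 110.1]
60 15 [ 86.9 106.5 111.1]
66 17 [100.5 106.2 110.7]
72 14 [101.1 104.9 108.2]
78 11 [101.7 104.  108.2]
84 16 [ 99.8 104.3 107.4]
90 15 [100.1 103.2 106.6]
96 15 [100.7 103.7 106.7]
102 10 [ 98.8 101.6 105. ]
108 23 [ 98.4 102.8 106.8]
114 23 [ 98.2 102.5 106.1]
[ 31  51  19   8  10  12  64 208 228  90  11   2   4   9  30  90 139]
```

Emit:
servo_tool --steps '[[255, [0, -4, 0], [0, 0, -0.04]], [255, [0, -4, 0], [0, 0, -0.04]], [255, [0, -4, 0], [0, 0, -0.04]], [255, [0, -2, 0], [0, 0, 0]], [255, [0, 0, 0], [0, 0, 0]], [255, [0, 0, 0], [0, 0, 0]], [255, [0, 0, 0], [0, 0, 0]], [255, [0, 0, 0], [0, 0, 0]], [255, [0, 0, 0], [0, 0, 0]], [255, [0, 0, 0], [0, 0, 0]]]'

```text
time_s: 14.9
ee_pos: [523.4, 340.8, 204.8]
ee_rot: [-179.7, -0.1, 106.4]
force: [-6.9, 0.7, -0.4]
gripper_width: 15.8
gripper_force: 40.1
```

```bash
python3 - <<'E'
from h import *
rel()
E
```

```text
t14.90 rad 139.8 az 106.60 yaw 106.41 z 204.8 F [-6.9  0.7 -0.4] T [ 0.02  1.23 -0.59]
```

Emit:
servo_tool --steps '[[255, [0, -3, 0], [0, 0, 0]], [255, [7, 0, 0], [0, 0, 0]], [255, [8, 0, 0], [0, 0, 0]], [255, [8, 0, 0], [0, 0, 0]], [255, [8, 0, 0], [0, 0, 0]], [255, [8, 0, 0], [0, 0, 0]], [255, [8, 0, 0], [0, 0, 0]], [255, [8, 0, 0], [0, 0, 0]], [255, [0, 0, 0], [0, 0, 0]], [255, [0, 0, 0], [0, 0, 0]]]'

```text
time_s: 15.9
ee_pos: [507.2, 392.7, 205.3]
ee_rot: [180.0, 0.0, 106.5]
force: [-0.4, -0.1, -2.1]
gripper_width: 15.4
gripper_force: 40.0
```

```bash
python3 - <<'E'
from h import *
rel()
p,s=grab('scene'); holes(p); c=p['color'][200:300,180:300]; cv2.imwrite('pics/s5.png',cv2.resize(c,(720,600),interpolation=cv2.INTER_CUBIC)[:,:,::-1])
st=plan(polar(195,168),168,9)
E
```

```text
t15.90 rad 194.1 az 106.80 yaw 106.53 z 205.3 F [-0.4 -0.1 -2.1] T [ 0.03  0.06 -0.  ]
collar px 426
75 1 4.1 | 78 1 -0.7 | 81 2 1.9 | 84 1 8.3 | 87 2 -1.1 | 90 2 -9.2 | 93 2 0.1 | 96 4 0.1 | 99 3 -0.6 | 102 4 0.8 | 105 3 8.4 | 108 4 12.1 | 111 5 9.7 | 114 5 15.1 | 117 5 6.3 | 120 5 3.3 | 123 6 0.1 | 126 5 -2.7 | 129 5 -0.2 | 132 5 5.8 | 135 5 -1.0 | 138 6 0.8 | 141 7 2.3 | 144 6 2.1 | 147 6 2.2 | 150 5 -2.4 | 153 5 0.4 | 156 6 -2.2 | 159 7 3.0 | 162 6 13.1 | 165 7 11.7 | 168 6 12.4 | 171 6 11.7 | 174 6 12.6 | 177 5 4.4 | 180 6 3.9 | 183 4 0.5 | 186 6 -1.5 | 189 4 0.8 | 192 5 4.5 | 195 4 1.2 | 198 4 0.0 | 201 4 3.8 | 204 4 5.6 | 207 3 8.0 | 210 5 -10.4 | 213 2 -21.7 | 216 2 -23.1 | 219 4 -25.3 | 
[-11.2, -18.9, -0.0] [0.0, 0.0, -0.119]
[-8.9, -20.1, -0.0] [0.0, 0.0, -0.119]
[-6.4, -21.0, -0.0] [0.0, 0.0, -0.119]
[-3.9, -21.7, -0.0] [0.0, 0.0, -0.119]
[-1.3, -22.0, -0.0] [0.0, 0.0, -0.119]
[1.4, -21.9, -0.0] [0.0, 0.0, -0.119]
[3.9, -21.6, -0.1] [0.0, 0.0, -0.119]
[6.5, -21.0, -0.0] [0.0, 0.0, -0.119]
[9.0, -20.2, -0.1] [0.0, 0.0, -0.119]
end [372.5 247.4 205.5] [-1.7998e+02  3.0000e-02  1.6787e+02]
```

View pics/s5.png

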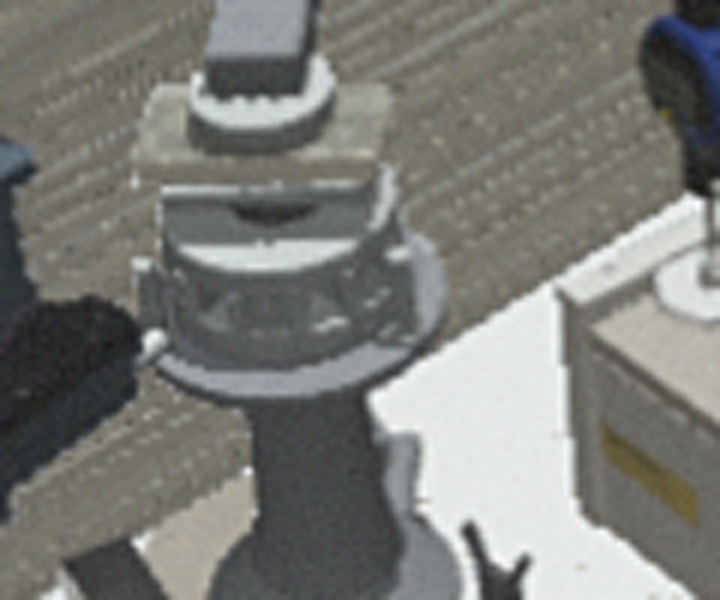

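Emit:
servo_tool --steps '[[255, [-11.2, -19.5, 0], [0, 0, -0.122]], [255, [-9, -20.5, 0], [0, 0, -0.122]], [255, [-6.5, -21.5, 0], [0, 0, -0.122]], [255, [-4, -22, 0], [0, 0, -0.122]], [255, [-1.3, -22.5, 0], [0, 0, -0.122]], [255, [1.4, -22.5, 0], [0, 0, -0.122]], [255, [4, -22, 0], [0, 0, -0.122]], [255, [6.5, -21.5, 0], [0, 0, -0.122]], [255, [9, -20.5, 0], [0, 0, -0.122]], [255, [0, 0, 0], [0, 0, 0]]]'

```text
time_s: 16.95
ee_pos: [369.4, 240.8, 205.4]
ee_rot: [-179.9, -0.0, 169.4]
force: [0.9, -0.3, -1.2]
gripper_width: 15.4
gripper_force: 40.0
```

```bash
python3 - <<'E'
from h import *
rel()
plan(polar(175,169.5),169.5,2)
p,s=grab('top'); w=pts(p,np.argwhere(np.ones((480,640)))[:,::-1]); rad=np.hypot(*(w[:,:2]-A).T); 
m=(w[:,2]>250)&(w[:,2]<285)&(rad<60); h,e=np.histogram(w[m,2],np.arange(250,285,1)); print(h)
E
```

```text
t16.95 rad 196.8 az 170.07 yaw 169.39 z 205.4 F [ 0.9 -0.3 -1.2] T [ 0.05  0.09 -0.01]
[-10.9, 1.0, -0.1] [-0.001, -0.0, -0.001]
[-10.9, 1.0, -0.0] [-0.001, -0.0, -0.001]
end [391.2 238.8 205.5] [ 1.7999e+02 -5.0000e-02  1.6950e+02]
[  4  32  23  25  10   9   7   2   5   3   8   5  22  54  97 129 135 104
  41  18   5   1   0   1   3   4   2   3   6  22  42  62  70  64]
```

Emit:
servo_tool --steps '[[255, [-6, 1, 0], [0, 0, 0]], [255, [-7, 1, 0], [0, 0, 0]], [255, [-7, 0, 0], [0, 0, 0]], [255, [-7, 0, 0], [0, 0, 0]], [255, [-6, 0, 0], [0, 0, 0]], [255, [-6, 0, 0], [0, 0, 0]], [255, [-6, 0, 0], [0, 0, 0]], [255, [0, 0, 0], [0, 0, 0]], [255, [0, 0, 0], [0, 0, 0]], [255, [0, 0, 0], [0, 0, 0]]]'

```text
time_s: 18.0
ee_pos: [416.6, 235.7, 204.9]
ee_rot: [-179.9, 0.1, 169.4]
force: [1.2, -5.6, -3.2]
gripper_width: 15.7
gripper_force: 40.1
```

```bash
python3 - <<'E'
from h import *
rel()
E
```

```text
t18.00 rad 149.5 az 168.90 yaw 169.37 z 204.9 F [ 1.2 -5.6 -3.2] T [-0.93  0.16 -0.61]
```

Emit:
servo_tool --steps '[[255, [-5, 0, 0], [0, 0, 0]], [255, [-5, 0, 0], [0, 0, 0]], [255, [0, 6, 0], [0, 0, 0]], [255, [-0.3, 9.7, 0], [0, 0, 0.07]], [255, [-0.3, 9.7, 0], [0, 0, 0.07]], [255, [-0.3, 9.7, 0], [0, 0, 0.07]], [255, [-0.3, 9.7, 0], [0, 0, 0.07]], [255, [-0.3, 9.7, 0], [0, 0, 0.07]], [255, [-0.3, 9.7, 0], [0, 0, 0.07]], [255, [-0.3, 9.7, 0], [0, 0, 0.07]]]'

```text
time_s: 19.0
ee_pos: [453.9, 296.7, 204.1]
ee_rot: [-179.3, 0.3, 141.0]
force: [-2.4, -17.8, -1.6]
gripper_width: 16.6
gripper_force: 40.9
```

```bash
python3 - <<'E'
from h import *
rel()
E
```

```text
t19.00 rad 141.5 az 140.61 yaw 141.04 z 204.1 F [ -2.4 -17.8  -1.6] T [-3.08  0.21 -1.31]
```

```bash
cat >> h.py <<'E'
def net():
    s=state(); rel(s); d=np.r_[np.array(s['ee_pos'])[:2]-A,0]/1000; F=np.array(s['force'])
    print('net torque about axis %.2f  tangential %.1f'%(np.cross(d,F)[2]+s['torque'][2],np.cross(d/np.linalg.norm(d),F)[2]))
E
```

Emit:
servo_tool --steps '[[255, [0, 0, 0], [0, 0, 0.04]], [255, [-0.2, 7.3, 0], [0, 0, 0.06]], [255, [-0.2, 7.3, 0], [0, 0, 0.06]], [255, [-0.2, 7.3, 0], [0, 0, 0.055]], [255, [-0.2, 7.3, 0], [0, 0, 0.055]], [255, [0, 0, 0], [0, 0, 0]], [255, [0, 0, 0], [0, 0, 0]], [255, [0, 0, 0], [0, 0, 0]], [255, [0, 0, 0], [0, 0, 0]], [255, [0, 0, 0], [0, 0, 0]]]'

```text
time_s: 20.0
ee_pos: [475.1, 319.4, 204.4]
ee_rot: [-179.7, 0.1, 125.8]
force: [-3.2, -8.4, -1.1]
gripper_width: 15.7
gripper_force: 39.8
```

```bash
python3 - <<'E'
from h import *
net()
E
```

```text
t20.00 rad 143.0 az 128.09 yaw 125.82 z 204.4 F [-3.2 -8.4 -1.1] T [-1.38  0.68 -0.58]
net torque about axis 0.53  tangential 7.7
```

Emit:
servo_tool --steps '[[255, [-0.6, 7.3, 0], [0, 0, 0.0524]], [255, [-0.6, 7.3, 0], [0, 0, 0.0524]], [255, [-0.6, 7.3, 0], [0, 0, 0.0524]], [255, [-0.6, 7.3, 0], [0, 0, 0.0524]], [255, [0, 0, 0], [0, 0, 0]], [255, [0, 0, 0], [0, 0, 0]], [255, [0, 0, 0], [0, 0, 0]], [255, [0, 0, 0], [0, 0, 0]], [255, [0, 0, 0], [0, 0, 0]], [255, [0, 0, 0], [0, 0, 0]]]'

```text
time_s: 21.0
ee_pos: [499.9, 335.0, 204.6]
ee_rot: [-179.7, -0.1, 113.8]
force: [-7.0, -0.6, -1.3]
gripper_width: 16.1
gripper_force: 39.7
```

```bash
python3 - <<'E'
from h import *
net()
E
```

```text
t21.00 rad 143.0 az 116.32 yaw 113.81 z 204.6 F [-7.  -0.6 -1.3] T [-0.38  1.33 -0.48]
net torque about axis 0.45  tangential 6.5
```

Emit:
servo_tool --steps '[[255, [-0.8, 7.3, 0], [0, 0, 0.0524]], [255, [-0.8, 7.3, 0], [0, 0, 0.0524]], [255, [-0.8, 7.3, 0], [0, 0, 0.0524]], [255, [-0.8, 7.3, 0], [0, 0, 0.0524]], [255, [-0.8, 7.3, 0], [0, 0, 0.0524]], [255, [0, 0, 0], [0, 0, 0]], [255, [0, 0, 0], [0, 0, 0]], [255, [0, 0, 0], [0, 0, 0]], [255, [0, 0, 0], [0, 0, 0]], [255, [0, 0, 0], [0, 0, 0]]]'

```text
time_s: 22.0
ee_pos: [535.2, 347.0, 205.3]
ee_rot: [-179.7, -0.6, 98.8]
force: [-10.1, 9.6, -1.5]
gripper_width: 15.9
gripper_force: 39.8
```

```bash
python3 - <<'E'
from h import *
net()
p,s=grab('top'); w=pts(p,np.argwhere(np.ones((480,640)))[:,::-1]); rad=np.hypot(*(w[:,:2]-A).T); 
m=(w[:,2]>255)&(w[:,2]<290)&(rad<60); h,e=np.histogram(w[m,2],np.arange(255,290,1)); print(h)
E
```

```text
t22.00 rad 142.9 az 101.35 yaw 98.80 z 205.3 F [-10.1   9.6  -1.5] T [ 1.53  1.75 -0.62]
net torque about axis 0.53  tangential 8.0
[  1   7  11  25  35  23  10   4   8   5   2   4   3   6  33  66 125 134
 127  85  40  15   3   8  32  30  59  78  56  37  16   7   2   5]
```

Emit:
servo_tool --steps '[[255, [0, -4, 0], [0, 0, -0.045]], [255, [0, -4, 0], [0, 0, -0.045]], [255, [0, -4, 0], [0, 0, -0.045]], [255, [0, -4, 0], [0, 0, 0]], [255, [0, -2, 0], [0, 0, 0]], [255, [0, 0, 0], [0, 0, 0]], [255, [0, 0, 0], [0, 0, 0]], [255, [0, 0, 0], [0, 0, 0]], [255, [0, 0, 0], [0, 0, 0]], [255, [0, 0, 0], [0, 0, 0]]]'

```text
time_s: 23.05
ee_pos: [521.3, 338.2, 205.4]
ee_rot: [179.9, 0.0, 106.6]
force: [-0.3, 0.6, -1.7]
gripper_width: 15.6
gripper_force: 39.9
```

```bash
python3 - <<'E'
from h import *
net()
E
```

```text
t23.05 rad 137.9 az 107.75 yaw 106.58 z 205.4 F [-0.3  0.6 -1.7] T [ 0.05 -0.04  0.07]
net torque about axis 0.08  tangential 0.1
```

Emit:
servo_tool --steps '[[255, [7, 0, 0], [0, 0, 0]], [255, [8, 0, 0], [0, 0, 0]], [255, [8, 0, 0], [0, 0, 0]], [255, [8, 0, 0], [0, 0, 0]], [255, [8, 0, 0], [0, 0, 0]], [255, [9, 0, 0], [0, 0, 0]], [255, [9, 0, 0], [0, 0, 0]], [255, [0, 0, 0], [0, 0, 0]], [255, [0, 0, 0], [0, 0, 0]], [255, [0, 0, 0], [0, 0, 0]]]'

```text
time_s: 24.05
ee_pos: [504.6, 392.5, 205.3]
ee_rot: [180.0, 0.0, 106.6]
force: [1.0, 0.3, -1.4]
gripper_width: 15.8
gripper_force: 39.9
```

```bash
python3 - <<'E'
from h import *
net()
p,s=grab('scene'); holes(p)
st=plan(polar(195,170),170,9)
E
```

```text
t24.05 rad 194.6 az 107.55 yaw 106.57 z 205.3 F [ 1.   0.3 -1.4] T [0.02 0.04 0.03]
net torque about axis -0.17  tangential -1.0
collar px 442
75 1 9.4 | 78 1 4.6 | 81 2 -3.7 | 84 1 2.1 | 87 2 3.2 | 90 1 -4.9 | 93 2 -7.5 | 96 4 1.2 | 99 3 -1.0 | 102 4 0.8 | 105 3 3.0 | 108 4 8.5 | 111 5 9.4 | 114 5 9.5 | 117 5 4.6 | 120 5 13.7 | 123 6 1.7 | 126 5 -1.9 | 129 5 -0.7 | 132 5 -0.4 | 135 5 2.5 | 138 6 1.6 | 141 7 2.3 | 144 6 2.5 | 147 6 2.8 | 150 5 2.7 | 153 6 -0.1 | 156 6 -2.0 | 159 7 0.8 | 162 6 10.5 | 165 7 8.5 | 168 6 12.7 | 171 6 11.5 | 174 6 6.4 | 177 6 5.0 | 180 6 2.3 | 183 4 1.0 | 186 6 1.0 | 189 4 -0.1 | 192 5 3.6 | 195 4 1.0 | 198 4 5.0 | 201 5 0.2 | 204 4 5.9 | 207 3 4.6 | 210 5 -15.7 | 213 2 -17.5 | 216 2 -21.8 | 219 4 -26.5 | 
[-11.9, -19.0, -0.0] [0.0, 0.0, -0.123]
[-9.5, -20.3, -0.0] [0.0, 0.0, -0.123]
[-6.9, -21.3, -0.0] [0.0, 0.0, -0.123]
[-4.3, -22.0, -0.0] [0.0, 0.0, -0.123]
[-1.5, -22.4, -0.0] [0.0, 0.0, -0.123]
[1.2, -22.4, -0.0] [0.0, 0.0, -0.123]
[4.0, -22.1, -0.1] [0.0, 0.0, -0.123]
[6.6, -21.5, -0.0] [0.0, 0.0, -0.123]
[9.3, -20.5, -0.1] [0.0, 0.0, -0.123]
end [371.2 240.8 205.5] [-1.7998e+02  3.0000e-02  1.6999e+02]
```

Same hole position as last time; repeat the transfer and insertion.

Emit:
servo_tool --steps '[[255, [-12, -19, 0], [0, 0, -0.123]], [255, [-9.5, -20.5, 0], [0, 0, -0.123]], [255, [-7, -21.5, 0], [0, 0, -0.123]], [255, [-4.3, -22, 0], [0, 0, -0.123]], [255, [-1.5, -22.5, 0], [0, 0, -0.123]], [255, [1.2, -22.5, 0], [0, 0, -0.123]], [255, [4, -22, 0], [0, 0, -0.123]], [255, [6.5, -21.5, 0], [0, 0, -0.123]], [255, [9, -20.5, 0], [0, 0, -0.123]], [255, [0, 0, 0], [0, 0, 0]]]'

```text
time_s: 25.1
ee_pos: [369.2, 238.3, 205.4]
ee_rot: [-179.9, -0.1, 170.0]
force: [-0.1, 0.1, -1.8]
gripper_width: 15.4
gripper_force: 40.0
```

Emit:
servo_tool --steps '[[255, [-6, 0, 0], [0, 0, 0]], [255, [-6, 0, 0], [0, 0, 0]], [255, [-7, 0, 0], [0, 0, 0]], [255, [-7, 0, 0], [0, 0, 0]], [255, [-6, 0, 0], [0, 0, 0]], [255, [-6, 0, 0], [0, 0, 0]], [255, [-6, 0, 0], [0, 0, 0]], [255, [0, 0, 0], [0, 0, 0]], [255, [0, 0, 0], [0, 0, 0]], [255, [0, 0, 0], [0, 0, 0]]]'

```text
time_s: 26.1
ee_pos: [414.6, 232.6, 205.4]
ee_rot: [-180.0, 0.1, 170.0]
force: [0.6, -2.1, -2.5]
gripper_width: 15.7
gripper_force: 40.0
```

```bash
python3 - <<'E'
from h import *
net()
E
```

```text
t26.10 rad 150.9 az 170.18 yaw 170.00 z 205.4 F [ 0.6 -2.1 -2.5] T [-0.4  -0.03 -0.24]
net torque about axis 0.07  tangential 2.0
```

Emit:
servo_tool --steps '[[255, [-6, 0, 0], [0, 0, 0]], [255, [-5, 0, 0], [0, 0, 0]], [255, [0, 4, 0], [0, 0, 0.03]], [255, [-0.3, 7.3, 0], [0, 0, 0.0524]], [255, [-0.3, 7.3, 0], [0, 0, 0.0524]], [255, [-0.3, 7.3, 0], [0, 0, 0.0524]], [255, [0, 0, 0], [0, 0, 0]], [255, [0, 0, 0], [0, 0, 0]], [255, [0, 0, 0], [0, 0, 0]], [255, [0, 0, 0], [0, 0, 0]]]'

```text
time_s: 27.1
ee_pos: [431.2, 252.7, 204.8]
ee_rot: [-179.6, -0.1, 159.2]
force: [-4.1, -10.8, 0.8]
gripper_width: 15.6
gripper_force: 40.2
```

```bash
python3 - <<'E'
from h import *
net()
E
```

```text
t27.10 rad 139.8 az 160.86 yaw 159.17 z 204.8 F [ -4.1 -10.8   0.8] T [-1.82  0.42 -1.08]
net torque about axis 0.55  tangential 11.6
```

Emit:
servo_tool --steps '[[255, [-0.3, 7.3, 0], [0, 0, 0.0524]], [255, [-0.3, 7.3, 0], [0, 0, 0.0524]], [255, [-0.3, 7.3, 0], [0, 0, 0.0524]], [255, [0, 0, 0], [0, 0, 0]], [255, [0, 0, 0], [0, 0, 0]], [255, [0, 0, 0], [0, 0, 0]], [255, [0, 0, 0], [0, 0, 0]], [255, [0, 0, 0], [0, 0, 0]], [255, [0, 0, 0], [0, 0, 0]], [255, [0, 0, 0], [0, 0, 0]]]'

```text
time_s: 28.1
ee_pos: [439.2, 271.6, 204.4]
ee_rot: [-179.3, -0.1, 150.2]
force: [-7.9, -11.7, 2.6]
gripper_width: 15.8
gripper_force: 40.2
```

```bash
python3 - <<'E'
from h import *
net()
E
```

```text
t28.10 rad 139.9 az 152.46 yaw 150.16 z 204.4 F [ -7.9 -11.7   2.6] T [-2.16  1.01 -1.  ]
net torque about axis 0.97  tangential 14.1
```

Emit:
servo_tool --steps '[[255, [-0.2, 4.9, 0], [0, 0, 0.035]], [255, [-0.2, 4.9, 0], [0, 0, 0.035]], [255, [0, 0, 0], [0, 0, 0]], [255, [0, 0, 0], [0, 0, 0]], [255, [0, 0, 0], [0, 0, 0]], [255, [0, 0, 0], [0, 0, 0]], [255, [0, 0, 0], [0, 0, 0]], [255, [0, 0, 0], [0, 0, 0]], [255, [0, 0, 0], [0, 0, 0]], [255, [0, 0, 0], [0, 0, 0]]]'

```text
time_s: 29.1
ee_pos: [443.1, 278.5, 204.1]
ee_rot: [-179.1, -0.1, 146.2]
force: [-10.7, -14.1, 3.2]
gripper_width: 15.7
gripper_force: 40.1
```

```bash
python3 - <<'E'
from h import *
net()
E
```

```text
t29.10 rad 139.9 az 149.22 yaw 146.20 z 204.1 F [-10.7 -14.1   3.2] T [-2.72  1.5  -0.79]
net torque about axis 1.67  tangential 17.6
```

Emit:
servo_tool --steps '[[255, [-0.2, 4.9, 0], [0, 0, 0.035]], [255, [0, 2.5, 0], [0, 0, 0.01]], [255, [0, 0, 0], [0, 0, 0]], [255, [0, 0, 0], [0, 0, 0]], [255, [0, 0, 0], [0, 0, 0]], [255, [0, 0, 0], [0, 0, 0]], [255, [0, 0, 0], [0, 0, 0]], [255, [0, 0, 0], [0, 0, 0]], [255, [0, 0, 0], [0, 0, 0]], [255, [0, 0, 0], [0, 0, 0]]]'

```text
time_s: 30.1
ee_pos: [446.0, 283.1, 203.6]
ee_rot: [-178.8, -0.2, 143.6]
force: [-13.8, -17.4, 5.8]
gripper_width: 15.4
gripper_force: 40.1
```

```bash
python3 - <<'E'
from h import *
net()
E
```

```text
t30.10 rad 139.9 az 147.01 yaw 143.63 z 203.6 F [-13.8 -17.4   5.8] T [-3.4   1.98 -0.8 ]
net torque about axis 2.29  tangential 22.1
```

Emit:
servo_tool --steps '[[255, [0, -4, 0], [0, 0, -0.04]], [255, [0, -4, 0], [0, 0, -0.04]], [255, [0, -4, 0], [0, 0, -0.04]], [255, [0, -4, 0], [0, 0, -0.02]], [255, [0, -2, 0], [0, 0, 0]], [255, [0, 0, 0], [0, 0, 0]], [255, [0, 0, 0], [0, 0, 0]], [255, [0, 0, 0], [0, 0, 0]], [255, [0, 0, 0], [0, 0, 0]], [255, [0, 0, 0], [0, 0, 0]]]'

```text
time_s: 31.1
ee_pos: [438.8, 270.9, 204.1]
ee_rot: [-179.3, -0.2, 151.6]
force: [-7.5, -11.0, 0.8]
gripper_width: 15.8
gripper_force: 40.3
```

```bash
python3 - <<'E'
from h import *
net()
E
```

```text
t31.10 rad 140.0 az 152.79 yaw 151.56 z 204.1 F [ -7.5 -11.    0.8] T [-1.87  1.24 -1.1 ]
net torque about axis 0.76  tangential 13.3
```

Emit:
servo_tool --steps '[[255, [0, -3, 0], [0, 0, -0.02]], [255, [0, -3, 0], [0, 0, -0.02]], [255, [0, -3, 0], [0, 0, -0.02]], [255, [0, 0, 0], [0, 0, 0]], [255, [0, 0, 0], [0, 0, 0]], [255, [0, 0, 0], [0, 0, 0]], [255, [0, 0, 0], [0, 0, 0]], [255, [0, 0, 0], [0, 0, 0]], [255, [0, 0, 0], [0, 0, 0]], [255, [0, 0, 0], [0, 0, 0]]]'

```text
time_s: 32.1
ee_pos: [435.8, 264.2, 204.5]
ee_rot: [-179.6, -0.2, 155.0]
force: [-6.1, -7.7, 0.4]
gripper_width: 16.2
gripper_force: 40.1
```

```bash
python3 - <<'E'
from h import *
net()
E
```

```text
t32.10 rad 139.8 az 155.80 yaw 155.03 z 204.5 F [-6.1 -7.7  0.4] T [-1.29  0.98 -0.82]
net torque about axis 0.51  tangential 9.5
```

```bash
python3 - <<'E'
from h import *
p,s=grab('scene'); holes(p)
p,s=grab('top'); w=pts(p,np.argwhere(np.ones((480,640)))[:,::-1]); rad=np.hypot(*(w[:,:2]-A).T); az=np.degrees(np.arctan2(w[:,1]-A[1],w[:,0]-A[0]))%360
m=(w[:,2]>255)&(w[:,2]<295)&(rad<60); h,e=np.histogram(w[m,2],np.arange(255,295,1)); print(h)
q=(w[:,2]>203)&(w[:,2]<213)&(rad>54)&(rad<120)&(abs(az-156)<25)
for a in range(54,120,6):
    k=q&(abs(rad-a)<3); print(a,k.sum(),np.round(np.percentile(az[k],[5,50,95]),1) if k.sum() else '')
E
```

```text
collar px 45
75 1 -129.0 | 78 1 -185.6 | 81 2 -153.0 | 84 1 -116.4 | 87 2 -181.1 | 90 2 -87.5 | 93 2 -178.0 | 96 4 -168.9 | 99 3 -167.2 | 102 4 -165.3 | 105 3 -161.8 | 108 4 -163.2 | 111 5 -155.3 | 114 5 -157.3 | 117 5 -154.9 | 120 5 -153.5 | 123 6 -148.9 | 126 5 -150.0 | 129 5 -149.4 | 132 5 -150.8 | 135 6 -149.5 | 138 6 -147.4 | 141 7 -144.0 | 144 6 -143.7 | 147 6 -73.5 | 150 5 -3.6 | 153 6 -77.8 | 156 6 -17.2 | 159 7 -20.7 | 162 6 -20.8 | 165 7 -21.3 | 168 6 -69.3 | 171 6 -69.8 | 174 6 -143.6 | 177 6 -147.3 | 180 6 -149.6 | 183 4 -152.9 | 186 6 -150.2 | 189 4 -153.5 | 192 5 -155.1 | 195 4 -154.9 | 198 4 -157.8 | 201 5 -161.7 | 204 4 -163.6 | 207 3 -164.3 | 210 5 -167.8 | 213 2 -171.5 | 216 2 -175.1 | 219 4 -176.8 | 
[  1   3  12  13  24  20  23  11  11   9   0   7   3   2   9  27  79 134
 142 107  84  37  19   9  28  37  70  68  47  30  18  15   4   6   8   3
   0   6   9]
54 5 [155.  158.3 162.4]
60 15 [154.1 158.4 162.9]
66 15 [155.  159.6 162.8]
72 12 [155.6 158.3 161.2]
78 11 [155.3 157.4 161.2]
84 12 [155.3 158.1 160.6]
90 11 [155.1 158.6 160.2]
96 12 [155.7 158.  160.1]
102 5 [156.8 158.7 159.9]
108 0 
114 0
```

Emit:
servo_tool --steps '[[255, [0, -3, 0], [0, 0, -0.02]], [255, [0, -3, 0], [0, 0, -0.02]], [255, [0, 0, 0], [0, 0, 0]], [255, [0, 0, 0], [0, 0, 0]], [255, [0, 0, 0], [0, 0, 0]], [255, [0, 0, 0], [0, 0, 0]], [255, [0, 0, 0], [0, 0, 0]], [255, [0, 0, 0], [0, 0, 0]], [255, [0, 0, 0], [0, 0, 0]], [255, [0, 0, 0], [0, 0, 0]]]'

```text
time_s: 33.2
ee_pos: [434.0, 259.7, 204.7]
ee_rot: [-179.7, -0.2, 157.4]
force: [-4.7, -5.5, -0.7]
gripper_width: 15.7
gripper_force: 40.0
```

```bash
python3 - <<'E'
from h import *
net()
E
```

```text
t33.20 rad 139.6 az 157.79 yaw 157.37 z 204.7 F [-4.7 -5.5 -0.7] T [-0.86  0.74 -0.59]
net torque about axis 0.37  tangential 6.9
```

Emit:
servo_tool --steps '[[255, [0, -3, 0], [0, 0, -0.02]], [255, [0, -3, 0], [0, 0, -0.02]], [255, [0, -2, 0], [0, 0, -0.01]], [255, [0, 0, 0], [0, 0, 0]], [255, [0, 0, 0], [0, 0, 0]], [255, [0, 0, 0], [0, 0, 0]], [255, [0, 0, 0], [0, 0, 0]], [255, [0, 0, 0], [0, 0, 0]], [255, [0, 0, 0], [0, 0, 0]], [255, [0, 0, 0], [0, 0, 0]]]'

```text
time_s: 34.2
ee_pos: [432.9, 253.8, 205.4]
ee_rot: [180.0, 0.1, 160.3]
force: [0.5, -1.7, -2.6]
gripper_width: 15.5
gripper_force: 40.0
```

```bash
python3 - <<'E'
from h import *
net()
E
```

```text
t34.20 rad 138.5 az 160.23 yaw 160.31 z 205.4 F [ 0.5 -1.7 -2.6] T [-0.22  0.15 -0.09]
net torque about axis 0.10  tangential 1.4
```

Emit:
servo_tool --steps '[[255, [7, 0, 0], [0, 0, 0]], [255, [8, 0, 0], [0, 0, 0]], [255, [8, 0, 0], [0, 0, 0]], [255, [8, 0, 0], [0, 0, 0]], [255, [8, 0, 0], [0, 0, 0]], [255, [9, 0, 0], [0, 0, 0]], [255, [9, 0, 0], [0, 0, 0]], [255, [9, 0, 0], [0, 0, 0]], [255, [0, 0, 0], [0, 0, 0]], [255, [0, 0, 0], [0, 0, 0]]]'

```text
time_s: 35.2
ee_pos: [370.5, 276.1, 205.4]
ee_rot: [180.0, 0.1, 160.3]
force: [-0.5, 0.2, -1.6]
gripper_width: 15.6
gripper_force: 40.0
```

```bash
python3 - <<'E'
from h import *
net()
p,s=grab('scene'); holes(p)
p,s=grab('top'); w=pts(p,np.argwhere(np.ones((480,640)))[:,::-1]); rad=np.hypot(*(w[:,:2]-A).T)
m=(w[:,2]>255)&(w[:,2]<295)&(rad<60); h,e=np.histogram(w[m,2],np.arange(255,295,1)); print(h)
c=p['color'][130:230,160:280]; cv2.imwrite('pics/t6.png',cv2.resize(c,(720,600),interpolation=cv2.INTER_CUBIC)[:,:,::-1])
st=plan([396.6,300,206],101.3,9)
E
```

```text
t35.20 rad 204.8 az 160.26 yaw 160.34 z 205.4 F [-0.5  0.2 -1.6] T [0.03 0.05 0.02]
net torque about axis 0.00  tangential -0.1
collar px 148
75 1 -12.8 | 78 1 -5.7 | 81 2 -5.7 | 84 1 -2.5 | 87 2 -3.7 | 90 2 -2.4 | 93 2 -1.5 | 96 4 1.6 | 99 3 7.5 | 102 4 6.0 | 105 3 13.4 | 108 4 15.7 | 111 5 13.2 | 114 5 -2.9 | 117 5 -176.9 | 120 5 -180.7 | 123 6 -89.4 | 126 5 0.4 | 129 5 -175.9 | 132 5 -174.1 | 135 6 -175.1 | 138 6 -174.9 | 141 7 -172.1 | 144 6 -172.2 | 147 6 -172.0 | 150 5 -174.2 | 153 6 -175.1 | 156 6 -174.1 | 159 7 -172.6 | 162 6 -175.6 | 165 7 -223.5 | 168 6 -222.4 | 171 6 -224.8 | 174 6 -225.1 | 177 6 -224.3 | 180 6 -230.4 | 183 4 -229.2 | 186 6 -229.9 | 189 4 -233.0 | 192 5 -233.9 | 195 4 -234.4 | 198 4 -246.1 | 201 5 -256.8 | 204 4 -242.0 | 207 3 -260.0 | 210 5 -258.5 | 213 2 -265.7 | 216 2 -266.8 | 219 4 -269.4 | 
[  3   6  18  12  21  17  22  18   5   2   4   3   5   4   9  32  71 126
 161 115  75  30  20  13  23  33  60  69  52  43  24   4   6   7   7   7
   3   4   8]
[-1.8, 3.5, -0.1] [0.0, 0.0, 0.114]
[-1.4, 3.7, -0.1] [0.0, 0.0, 0.114]
[-1.0, 3.8, -0.1] [0.0, 0.0, 0.114]
[-0.5, 3.9, -0.1] [0.0, 0.0, 0.114]
[-0.1, 3.9, -0.0] [0.0, 0.0, 0.114]
[0.4, 3.9, -0.1] [0.0, 0.0, 0.114]
[0.8, 3.8, -0.0] [0.0, 0.0, 0.114]
[1.2, 3.7, -0.1] [0.0, 0.0, 0.114]
[1.7, 3.5, -0.0] [0.0, 0.0, 0.114]
end [396.6 300.  206. ] [1.7996e+02 1.0000e-02 1.0151e+02]
```

View pics/t6.png

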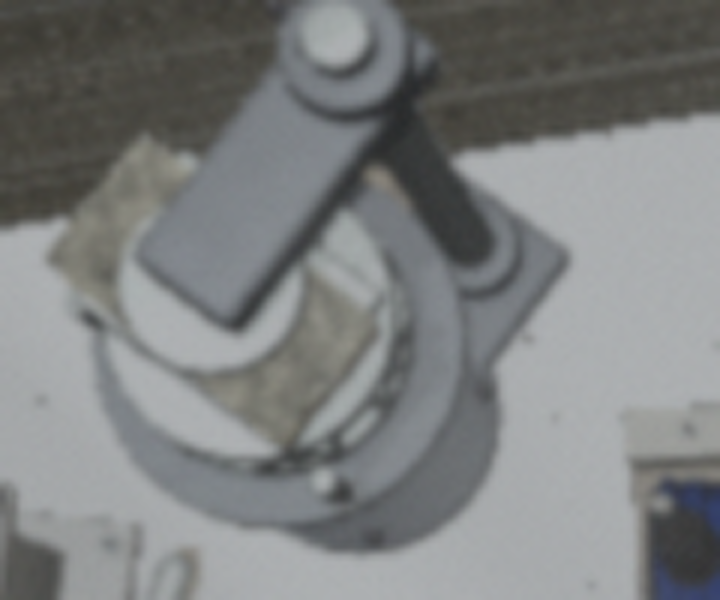

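Emit:
servo_tool --steps '[[255, [-1.8, 3.5, 0], [0, 0, 0.114]], [255, [-1.4, 3.7, 0], [0, 0, 0.114]], [255, [-1, 3.8, 0], [0, 0, 0.114]], [255, [-0.5, 3.9, 0], [0, 0, 0.114]], [255, [0, 3.9, 0], [0, 0, 0.114]], [255, [0.4, 3.9, 0], [0, 0, 0.114]], [255, [0.8, 3.8, 0], [0, 0, 0.114]], [255, [1.2, 3.7, 0], [0, 0, 0.114]], [255, [1.7, 3.5, 0], [0, 0, 0.116]], [255, [0, 0, 0], [0, 0, 0]]]'

```text
time_s: 36.3
ee_pos: [397.0, 300.2, 205.2]
ee_rot: [179.9, 0.0, 101.4]
force: [0.1, 0.0, -0.7]
gripper_width: 15.4
gripper_force: 40.0
```

Emit:
servo_tool --steps '[[255, [0, 0, 10], [0, 0, 0]], [255, [0, 0, 10], [0, 0, 0]], [255, [0, 0, 10], [0, 0, 0]], [255, [0, 0, 10], [0, 0, 0]], [255, [0, 0, 0], [0, 0, 0]], [255, [0, 0, 0], [0, 0, 0]], [255, [0, 0, 0], [0, 0, 0]], [255, [0, 0, 0], [0, 0, 0]], [255, [0, 0, 0], [0, 0, 0]], [255, [0, 0, 0], [0, 0, 0]]]'

```text
time_s: 37.3
ee_pos: [396.3, 300.1, 165.6]
ee_rot: [179.9, -0.0, 101.4]
force: [0.0, 0.2, -1.5]
gripper_width: 16.3
gripper_force: 40.0
```

```bash
python3 - <<'E'
from h import *
s=state(); print(s['ee_pos'],s['ee_rot'])
P,s=grab('top'); w=pts(P,np.argwhere(np.ones((480,640)))[:,::-1])
q=w[(w[:,2]>150)&(w[:,2]<178)&(w[:,0]>380)&(w[:,0]<440)&(w[:,1]>150)&(w[:,1]<270)]
for k in range(150,270,10):
    g=q[(q[:,1]>=k)&(q[:,1]<k+10)]
    if len(g): print(k,len(g),np.round(g.mean(0),1),np.round(g[:,1].min(),1),g[:,2].max().round(1))
plan([396.6,300,128],101.3,4)
E
```

```text
[396.31164505 300.10868557 165.55090136] [ 1.79949586e+02 -1.38207431e-03  1.01405204e+02]
180 21 [418.2 185.9 166.7] 181.5 170.0
190 25 [416.7 194.7 166.5] 190.4 170.0
200 27 [415.  204.7 166.7] 200.5 172.3
210 26 [412.7 214.5 166.1] 210.0 171.9
220 28 [410.7 224.6 166.2] 220.1 170.9
230 27 [408.7 235.  166.4] 230.2 169.6
240 26 [406.  244.8 166.4] 240.4 170.4
250 26 [404.3 254.5 166.5] 250.0 170.8
260 38 [401.8 264.9 167.2] 260.2 171.9
[-0.0, 0.1, 9.4] [0.0, 0.0, 0.0]
[-0.0, 0.1, 9.4] [0.0, 0.0, 0.0]
[-0.1, 0.0, 9.3] [0.0, 0.0, 0.0]
[-0.0, 0.1, 9.4] [0.0, 0.0, 0.0]
end [396.6 300.  128. ] [179.96   0.   101.4 ]
```

Emit:
servo_tool --steps '[[255, [0, 0.6, 10], [0, 0, 0]], [255, [0, 0.6, 10], [0, 0, 0]], [255, [0, 0, 9], [0, 0, 0]], [255, [0, 0, 8.5], [0, 0, 0]], [255, [0, 0, 0], [0, 0, 0]], [255, [0, 0, 0], [0, 0, 0]], [140, [0, 0, 0], [0, 0, 0]], [140, [0, 0, 0], [0, 0, 0]], [140, [0, 0, 0], [0, 0, 0]], [140, [0, 0, 0], [0, 0, 0]]]'

```text
time_s: 38.35
ee_pos: [397.5, 300.3, 128.0]
ee_rot: [180.0, 0.0, 101.4]
force: [0.2, 0.6, 0.3]
gripper_width: 40.6
gripper_force: 0.0
```

Emit:
servo_tool --steps '[[140, [0, 0, 0], [0, 0, 0]], [140, [0, 0, -10], [0, 0, 0]], [140, [0, 0, -15], [0, 0, 0]], [140, [0, 0, -20], [0, 0, 0]], [140, [0, 0, -25], [0, 0, 0]], [140, [0, 0, -25], [0, 0, 0]], [140, [30, 0, -20], [0, 0, 0]], [140, [40, 0, 0], [0, 0, 0]], [140, [40, 0, 0], [0, 0, 0]], [140, [40, 0, 0], [0, 0, 0]]]'

```text
time_s: 39.35
ee_pos: [367.4, 448.7, 244.1]
ee_rot: [179.9, -0.0, 101.4]
force: [0.3, 0.6, -0.1]
gripper_width: 40.8
gripper_force: 0.0
```

```bash
python3 - <<'E'
from h import *
s=state(); print(s['time_s'],s['ee_pos'],s['force'])
P,s=grab('top'); w=pts(P,np.argwhere(np.ones((480,640)))[:,::-1])
q=w[(w[:,2]>126)&(w[:,2]<137)&(np.abs(w[:,0]-407)<25)&(w[:,1]>170)&(w[:,1]<345)]
a=np.polyfit(q[:,1],q[:,0],1); print('bar',a,np.degrees(np.arctan(a[0])),np.percentile(q[:,1],[0,1,99,100]))
rad=np.hypot(*(w[:,:2]-A).T); m=(w[:,2]>255)&(w[:,2]<295)&(rad<60); print(np.histogram(w[m,2],np.arange(262,285,1))[0])
g=w[(w[:,2]>269)&(w[:,2]<277)&(rad<70)]; print(cv2.minAreaRect(g[:,:2].astype(np.float32)))
p2,_=grab('scene'); holes(p2)
c=P['color'][130:330,130:370]; cv2.imwrite('pics/t7.png',cv2.resize(c,(720,600),interpolation=cv2.INTER_CUBIC)[:,:,::-1])
E
```

```text
39.35 [367.4207415  448.71938072 244.07422586] [ 0.34007428  0.5670613  -0.06213347]
bar [-1.98347347e-01  4.56224368e+02] -11.21885548149075 [181.9552723  184.16627878 324.89238454 327.95461294]
[  8   9   7   6   3   2   8  11  40  66 122 149 117  70  41  13  10  14
  40  57  72  71]
((562.3132934570312, 208.68109130859375), (100.73059844970703, 52.01631164550781), 51.146888732910156)
collar px 447
75 1 -17.2 | 78 1 -8.7 | 81 2 -10.2 | 84 1 -4.0 | 87 2 -7.9 | 90 2 -2.2 | 93 2 1.2 | 96 4 3.8 | 99 3 7.7 | 102 4 9.0 | 105 3 16.6 | 108 4 14.9 | 111 5 14.2 | 114 5 -1.1 | 117 5 -4.7 | 120 5 2.3 | 123 6 0.5 | 126 5 -0.3 | 129 5 6.5 | 132 5 2.0 | 135 6 2.5 | 138 6 2.1 | 141 7 -1.4 | 144 6 -0.8 | 147 6 0.0 | 150 5 3.2 | 153 6 6.8 | 156 5 8.3 | 159 7 16.3 | 162 6 11.1 | 165 7 7.6 | 168 6 11.7 | 171 6 0.2 | 174 6 0.5 | 177 6 0.0 | 180 6 -1.1 | 183 4 1.2 | 186 6 1.0 | 189 4 0.6 | 192 5 1.5 | 195 4 5.2 | 198 4 3.4 | 201 5 3.5 | 204 4 -1.0 | 207 3 1.2 | 210 5 -12.6 | 213 2 -21.2 | 216 2 -24.5 | 219 4 -24.9 |
```

View pics/t7.png

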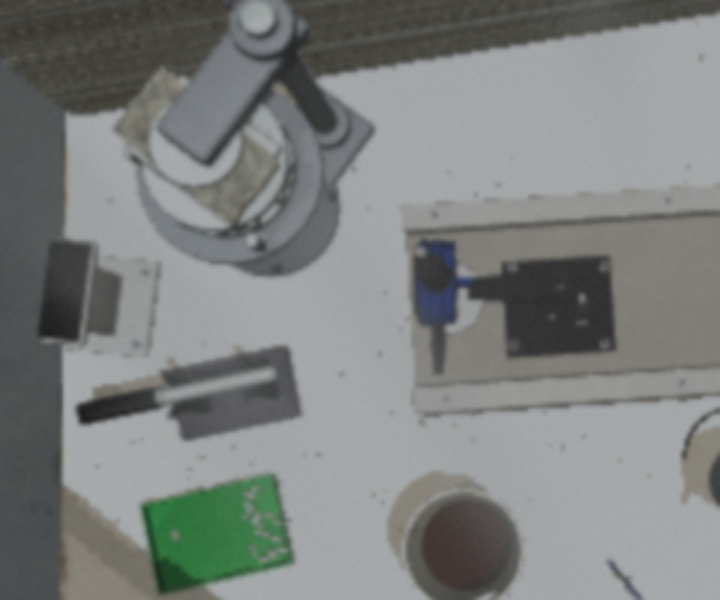

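The picture shows the bar back in its forks (handle at about (115,405), tip at about (270,378)) and the board centred under the pad at about (200,150). The tray is in its place. The measured bar line matches the one at the start.

```bash
python3 -c "
from h import *
print(ticket.job_done())"
```

```text
the job is handed in; nothing more can be done
None
```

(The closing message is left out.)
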